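# Unload the dip rack into the drying rack

## Task

The aluminium plates have been rinsed and the tank is drained: first lift the dip rack, with all its plates in it, by the T-handle behind the tank until the pawl catches its top notch and holds the rack up when you let go. Then take every plate out (the tab is what it is held by) and stand it on edge, tab up, in a free slot of the white drying rack, down on the slot's floor, beside the dry plate that already stands there. Leave the dip rack hanging in its top notch and the other things on the bench where they are; somebody may bump the drying rack while you work.

Things in the scene. Friction and masses are not known exactly. Their poses are not given: they have to be found in the camera images.
- tank: drained stainless rinse tank fixed to the table, open on top, 150 mm (its x) by 240 mm (its y), 115 mm high, walls 4 mm. Origin: centre of its underside, on the table. x points to the lift side, away from the robot; turned by up to 0.2 rad. A guide for the lift's notched bar stands behind it at x = 95 mm, y = 0, 118 mm high
- dip_rack (a point): the dip rack in the tank: this point is the middle of the rails the plates stand on, 12 mm above the table when down; it rises with the lift; axes as the tank's. Five slots across y at -80, -40, 0, 40, 80 mm, 11 mm wide, comb walls 50 mm high at x = +-36 mm, end stops at x = +-50 mm, so mainly the tabs stand free. It hangs on straps and a cross bar at x = 56 to 62 mm
- lift (a joint): height of dip rack, bar and handle together, m: 0 down (as found), up to a stop at 0.078. It drops when let go (0.4 kg and the plates; up to 11 N to lift) unless the pawl has caught: first notch at 0.035 (plates still half in the tank), top notch at 0.070 (plates' tabs and shoulders above the rim). Raise it a few mm past the notch, then let it down on the pawl
- pawl (a joint): spring pawl behind the notched bar, rad: 0 when lying in, up to about 0.3 while a tooth pushes it aside. It works by itself and needs no handling
- handle (a point): centre of the lift's T-handle: a level, black, rubber-covered round bar 16 mm thick and 110 mm long, along the tank's y. It is the top of the lift, 192 mm above the table when down, at the tank's x = 95 mm, y = 0. Below its middle a 12 mm stem; 38 mm free below the bar down to the arm. Raised, the handle reaches 270 mm and the cross bar 216 mm: carry plates round or over them. Axes as the tank's
- rack: white plastic drying rack, 124 mm (its x) by 272 mm (its y), 52 mm high, about 1.6 kg, standing loose on the table. Origin: centre of its underside; turned by up to 0.3 rad; it may get bumped. Six slots across y, at y = -100, -60, -20, 20, 60 and 100 mm
- rack_floor (a point): middle of the drying rack's slot floor, 8 mm above its underside, axes as the rack's. Slots are 12 mm wide up to 30 mm above this floor, then open as a V up to the comb points, 44 mm above it. The combs are at x = +-30 mm, 8 mm thick; lips at x = +-56 mm, 20 mm high above the floor, end the slots
- plate1_mid (a point): Rinsed aluminium plate 96 mm long (its x), 8 thick (y), 60 high, plus a lifting tab in the middle of its top edge, 28 long, 8 thick, 40 high; 0.13 kg; dark discs are markings. Site: its centre, 50 mm above the lower edge and 50 below the tab's top; the tab begins 10 mm above it; z points to the tab. Starts in a slot of the dip rack, x along the tank's x. Three or four of the five are there
- plate2_mid (a point): Rinsed aluminium plate 96 mm long (its x), 8 thick (y), 60 high, plus a lifting tab in the middle of its top edge, 28 long, 8 thick, 40 high; 0.13 kg; dark discs are markings. Site: its centre, 50 mm above the lower edge and 50 below the tab's top; the tab begins 10 mm above it; z points to the tab. Starts in a slot of the dip rack, x along the tank's x. Three or four of the five are there
- plate3_mid (a point): Rinsed aluminium plate 96 mm long (its x), 8 thick (y), 60 high, plus a lifting tab in the middle of its top edge, 28 long, 8 thick, 40 high; 0.13 kg; dark discs are markings. Site: its centre, 50 mm above the lower edge and 50 below the tab's top; the tab begins 10 mm above it; z points to the tab. Starts in a slot of the dip rack, x along the tank's x. Three or four of the five are there
- plate4_mid (a point): Rinsed aluminium plate 96 mm long (its x), 8 thick (y), 60 high, plus a lifting tab in the middle of its top edge, 28 long, 8 thick, 40 high; 0.13 kg; dark discs are markings. Site: its centre, 50 mm above the lower edge and 50 below the tab's top; the tab begins 10 mm above it; z points to the tab. Starts in a slot of the dip rack, x along the tank's x. Three or four of the five are there
- plate5_mid (a point): Rinsed aluminium plate 96 mm long (its x), 8 thick (y), 60 high, plus a lifting tab in the middle of its top edge, 28 long, 8 thick, 40 high; 0.13 kg; dark discs are markings. Site: its centre, 50 mm above the lower edge and 50 below the tab's top; the tab begins 10 mm above it; z points to the tab. Starts in a slot of the dip rack, x along the tank's x. Three or four of the five are there
- dry1_mid (a point): Dry aluminium plate 96 mm long (its x), 8 thick (y), 60 high, plus a lifting tab in the middle of its top edge, 28 long, 8 thick, 40 high; 0.13 kg; dark discs are markings. Site: its centre, 50 mm above the lower edge and 50 below the tab's top; the tab begins 10 mm above it; z points to the tab. Stands in a drying-rack slot and stays there. Just one of dry1 to dry3 is there
- dry2_mid (a point): Dry aluminium plate 96 mm long (its x), 8 thick (y), 60 high, plus a lifting tab in the middle of its top edge, 28 long, 8 thick, 40 high; 0.13 kg; dark discs are markings. Site: its centre, 50 mm above the lower edge and 50 below the tab's top; the tab begins 10 mm above it; z points to the tab. Stands in a drying-rack slot and stays there. Just one of dry1 to dry3 is there
- dry3_mid (a point): Dry aluminium plate 96 mm long (its x), 8 thick (y), 60 high, plus a lifting tab in the middle of its top edge, 28 long, 8 thick, 40 high; 0.13 kg; dark discs are markings. Site: its centre, 50 mm above the lower edge and 50 below the tab's top; the tab begins 10 mm above it; z points to the tab. Stands in a drying-rack slot and stays there. Just one of dry1 to dry3 is there
- mug: bystander: white mug, 80 mm wide and 95 mm high; origin at the centre of its underside; not part of the job, leave it alone
- chip_hammer: bystander: chipping hammer, 260 mm long, lying; origin at the centre of its underside; not part of the job, leave it alone
- wrench: bystander: steel wrench, 200 mm long, lying; origin at the centre of its underside; not part of the job, leave it alone
- wire_brush: bystander: wire brush with a wooden back, 250 mm long, 26 mm wide and 28 mm high, lying between tank and rack; origin at the centre of its underside; not part of the job, leave it alone
- angle_offcut: bystander: steel angle, 220 mm long, 40 mm high; origin at the centre of its underside; not part of the job, leave it alone
- f_clamp: bystander: bar clamp, 240 mm long, lying; origin at the centre of its underside; not part of the job, leave it alone
- magnet_square: bystander: dark red welding magnet, 110 mm square, 16 mm thick; origin at the centre of its underside; not part of the job, leave it alone
There are look-alikes about, which are no part of the job. What is shaped like the part that bears plate3_mid but orange is not meant.

How it is judged:
On the way:
1. the dip rack, with all its plates in it, hangs by its pawl in the top notch and the gripper has let go of it (value of joint lift above 0.066 m and velocity of joint lift below 0.01 m/s and contact force between the fingers and lift below 0.2 N and z of plate1_mid in the frame of handle between -0.142 and -0.118 m and z of plate2_mid in the frame of handle between -0.142 and -0.118 m and z of plate3_mid in the frame of handle between -0.142 and -0.118 m and z of plate4_mid in the frame of handle between -0.142 and -0.118 m and z of plate5_mid in the frame of handle between -0.142 and -0.118 m), for 0.3 s.
At the end, for the whole second after the job is handed in: The dip rack still hangs in its top notch (lift above 0.066). Every plate, rinsed or dry, stands on edge in a slot of the drying rack, tab up within 0.25 rad of vertical, down on the slot's floor (within 7 mm), not over an end of the rack (within 15 mm of the slot's middle along it), and at rest (value of joint lift above 0.066 m and angle between each of plate1_mid, plate2_mid, plate3_mid, plate4_mid, plate5_mid, dry1_mid, dry2_mid, dry3_mid's own z axis and vertical below 0.25 rad and z of plate1_mid in the frame of rack between 0.051 and 0.064 m and x of plate1_mid in the frame of rack between -0.015 and 0.015 m and y of plate1_mid in the frame of rack between -0.11 and 0.11 m and z of plate2_mid in the frame of rack between 0.051 and 0.064 m and x of plate2_mid in the frame of rack between -0.015 and 0.015 m and y of plate2_mid in the frame of rack between -0.11 and 0.11 m and z of plate3_mid in the frame of rack between 0.051 and 0.064 m and x of plate3_mid in the frame of rack between -0.015 and 0.015 m and y of plate3_mid in the frame of rack between -0.11 and 0.11 m and z of plate4_mid in the frame of rack between 0.051 and 0.064 m and x of plate4_mid in the frame of rack between -0.015 and 0.015 m and y of plate4_mid in the frame of rack between -0.11 and 0.11 m and z of plate5_mid in the frame of rack between 0.051 and 0.064 m and x of plate5_mid in the frame of rack between -0.015 and 0.015 m and y of plate5_mid in the frame of rack between -0.11 and 0.11 m and z of dry1_mid in the frame of rack between 0.051 and 0.064 m and x of dry1_mid in the frame of rack between -0.015 and 0.015 m and y of dry1_mid in the frame of rack between -0.11 and 0.11 m and z of dry2_mid in the frame of rack between 0.051 and 0.064 m and x of dry2_mid in the frame of rack between -0.015 and 0.015 m and y of dry2_mid in the frame of rack between -0.11 and 0.11 m and z of dry3_mid in the frame of rack between 0.051 and 0.064 m and x of dry3_mid in the frame of rack between -0.015 and 0.015 m and y of dry3_mid in the frame of rack between -0.11 and 0.11 m and linear speed of each of plate1, plate2, plate3, plate4, plate5 below 0.03 m/s); the robot touches nothing.
It fails at once if one of the bystanders (mug, hammer, wrench, brush, angle, clamp, magnet) is pushed more than 40 mm from its place (distance of any of mug, chip_hammer, wrench, wire_brush, angle_offcut, f_clamp, magnet_square from where it was at the start of the episode above 0.04 m).
Of plate1, plate2, plate3, plate4, plate5 only 3 to 4 are there at a start; the rules pass over those that are not, and their reading is None.
Of dry1, dry2, dry3 only 1 to 1 are there at a start; the rules pass over those that are not, and their reading is None.
At some moment in a run one of rack may be knocked a few centimetres aside while the robot is not near it.
It also fails if it takes over 210 s, if anything falls off the work surface, if the arm or the gripper's body presses on something with over 40 N, if the wrist force passes 120 N, or if a joint passes its speed limit or range.

## Robot

A 6-joint arm with a two-finger parallel gripper is mounted at the origin on the work surface. World frame = base frame: x ahead of the robot, y to its left, z up, the work surface at z = 0. Lengths are in m, angles in rad, forces in N, time in s.
With the tool pointing down it reaches from about 0.35 to 0.775 m from the base axis. Payload 5.5 kg.
Tool frame: the origin (TCP) lies at the very end of the fingers, on their centre line; the grasp point (between the pads) lies 19 mm behind it; z points along the fingers, x is the direction in which the jaws open and shut, and the axes are right-handed (so a half turn about z gives the same grasp; the last joint's range is limited). The gripper opens to 85 mm and grips with 20 to 120 N. Pads are 22 mm wide; open, the fingers measure 114 mm over their backs; the gripper's body (76 mm by 85 mm) begins 54 mm behind the grasp point. The pads swing forward as they close: fully open they stand 13 mm farther back than shut.
Start: joints at [-1.312, 0.313, 0.046, 1.304, 0, 1.431], TCP at [0.223, -0.53, 0.202] pointing down, gripper open.
Joint ranges: [-2.76, 2.76], [-0.86, 1.69], [-1.03, 1.26], [-2.2, 2.34], [-1.47, 1.5], [-3.14, 3.14]. Speed limits (rad/s): [2.57, 2.57, 3.14, 3.14, 3.14, 3.14].

## Interface

Orientations are given as a rotation vector (axis times angle).
In Python, from bench import r, viewer gives the robot as it stands.
- The arm moves only by the tool apply_moves, never from a script. Its argument "increments" is a list of rows, each an object of numbers: "tx", "ty", "tz": the shift along the tool's x, y, z in mm; "twist": the turn about the tool's z in rad; "grip": the gripper command: -1 is fully open, 1 is shut, values between are in proportion. In form: [{"tx": .., "ty": .., "tz": .., "twist": .., "grip": ..}, ...]. A call has exactly 5 rows; each row is the pose to reach, as a shift and turn from the pose commanded when the call began, along the tool's axes at that moment; what a row does not reach only later rows make up. A row lasts 1/12 s, in which the tool goes at most 41.7 mm and 7.16 degrees, less where a joint would pass 70% of its speed; a pose out of reach is approached as far as the arm can. A call with a gripper value outside its range is refused whole. The fingers move at their own pace and stop on an object; "newtons" is the grip in N (left out, the last holds). Time passes only in rows, so rows that repeat a pose let the fingers close, or fill a call up. It gives the time, the measured TCP pose, the force and the opening at its end, in the units of the state.
- r.get_obs(): the state, without advancing time (a new reading comes with each control period).
- viewer.grab_frame(name): name is "side" or "top"; returns a dict with "color" (384x512x3 uint8, red, green, blue), "vfov" (degrees; the focal length in pixels is half the picture's height over the tangent of half this angle, whatever the lens; pixels are square), "cx", "cy" (the principal point, pixels), "cam_to_world" (4x4, takes a point from camera to world coordinates). Camera axes: x right, y up, looking along -z (the intrinsics and any distortion apply to the point x, -y, -z); pixel columns grow to the right and rows downward; lengths in m; the calibration is good to about 2 mm. A picture is of the moment at which its call begins. There is no depth.
- r.hand_in(): hands the job in, once; it reports no verdict.
The state is a dict: "clock": time; "qpos": joint angles; "joint_velocities": joint speeds; "effort": joint torques, N m; "tool_pos": TCP position; "tcp_rot": TCP orientation; "contact_force": force on the tool from outside, world axes, zero at the start; "ft_torque": the same for the moment, N m; "gripper_width": finger opening in m.
Only numpy, scipy, OpenCV 4.12 (cv2) and the standard library are available. Lean on these libraries where they do the work, as an engineer would, in place of code of your own. Each camera call takes 0.05 s, during which the arm holds its last target.

## Working session

There is one attempt and no reset: what is moved stays moved. The work goes in short steps, Python scripts to look and compute and a tool call to move; the robot and the scene stay as the last step left them, time stands still between calls to the robot, and variables do not carry over. Pictures are saved under pics/ and viewed, and the job is handed in when it is done.

Besides the shell and the picture viewer there is one more tool, called after "Request:" as name([rows], argument=value, ...), one row to a line, values as JSON. apply_moves: Moves the arm, as the interface text tells. Its arguments: {"type":"object","properties":{"increments":{"type":"array","items":{"type":"object","properties":{"tx":{"type":"number"},"ty":{"type":"number"},"tz":{"type":"number"},"twist":{"type":"number"},"grip":{"type":"number"}}}},"newtons":{"type":"number"}},"required":["increments"]}

```bash
ls; mkdir -p pics; python3 - <<'E'
from bench import r, viewer
import cv2,numpy as np
o=r.get_obs(); print({k:np.round(v,3) for k,v in o.items()})
for n in("side","top"):
    f=viewer.grab_frame(n); print(n,f.keys(),f['vfov'],f['cx'],f['cy'],np.round(f['cam_to_world'],4).tolist())
    cv2.imwrite(f"pics/{n}0.png",cv2.resize(f['color'][:,:,::-1],(800,600),interpolation=cv2.INTER_CUBIC))
E
```

```text
pics
{'clock': np.float64(0.0), 'qpos': array([-1.312,  0.314,  0.045,  1.304, -0.   ,  1.431]), 'joint_velocities': array([-0.001,  0.001,  0.001, -0.002,  0.   , -0.   ]), 'effort': array([ 1.0000e-03, -4.8062e+01,  2.9854e+01,  1.9000e-02,  0.0000e+00,
       -0.0000e+00]), 'tool_pos': array([ 0.223, -0.529,  0.201]), 'tcp_rot': array([-2.616e+00,  1.737e+00,  2.000e-03]), 'contact_force': array([-0.069,  0.502,  0.391]), 'ft_torque': array([0.062, 0.049, 0.038]), 'gripper_width': np.float64(0.085)}
side dict_keys(['color', 'vfov', 'cx', 'cy', 'cam_to_world']) 57.94753771201192 263.41739402939606 189.88071801673001 [[-0.8369, 0.3974, -0.3764, 0.1182], [-0.5472, -0.6267, 0.5548, 0.6155], [-0.0154, 0.6703, 0.742, 0.9853], [0.0, 0.0, 0.0, 1.0]]
top dict_keys(['color', 'vfov', 'cx', 'cy', 'cam_to_world']) 46.544011163004164 266.07380274845696 188.873429795987 [[-0.0137, 0.9924, -0.1223, 0.3812], [-0.9999, -0.0126, 0.0094, 0.0078], [0.0078, 0.1224, 0.9925, 1.7198], [0.0, 0.0, 0.0, 1.0]]
```

View pics/side0.png

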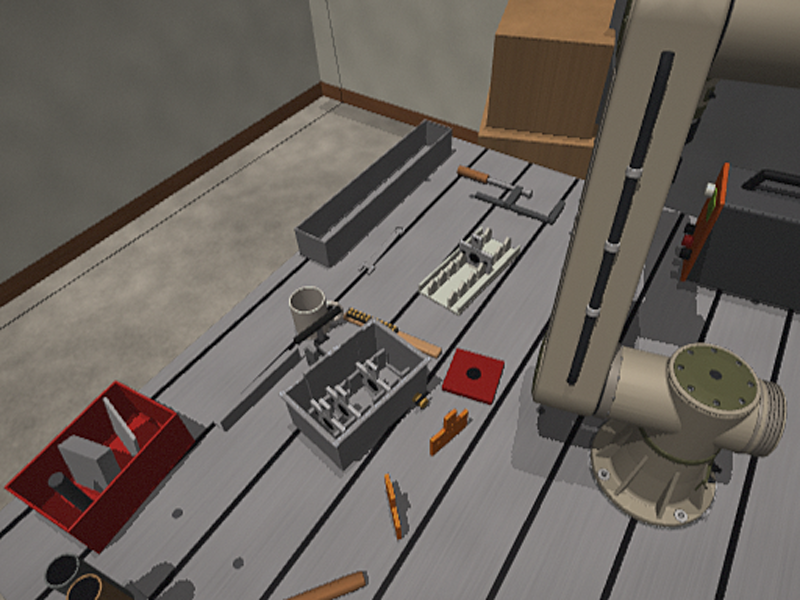

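View pics/top0.png

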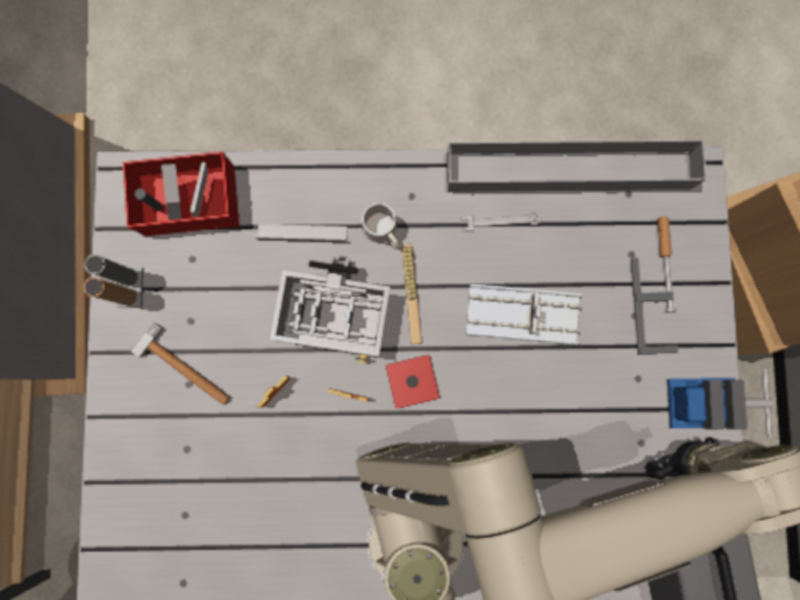

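The pictures show the tank around (330,312) in the top view with the black handle at (333,267), and the white drying rack at (525,313) with a dry plate at about (535,312). The two orange plate look-alikes lie at (273,390) and (348,395), and aren't part of the job. I'll take enlarged crops next.

```bash
cat > h.py <<'E'
from bench import r, viewer
import cv2,numpy as np
def grab(n): return viewer.grab_frame(n)
def F(f): return f['color'].shape[0]/2/np.tan(np.radians(f['vfov'])/2)
def ray(f,u,v):
    M=f['cam_to_world'];k=F(f)
    d=M[:3,:3]@np.array([(u-f['cx'])/k,-(v-f['cy'])/k,-1.]);return M[:3,3],d/np.linalg.norm(d)
def onz(f,u,v,z):
    c,d=ray(f,u,v);return c+d*(z-c[2])/d[2]
def proj(f,p):
    M=f['cam_to_world'];q=M[:3,:3].T@(np.asarray(p,float)-M[:3,3]);k=F(f)
    return np.array([f['cx']+k*q[0]/-q[2],f['cy']-k*q[1]/-q[2]])
def tri(f1,a,f2,b):
    c1,d1=ray(f1,*a);c2,d2=ray(f2,*b)
    A=np.stack([d1,-d2],1);t=np.linalg.lstsq(A,c2-c1,rcond=None)[0]
    p,q=c1+d1*t[0],c2+d2*t[1];return (p+q)/2,np.linalg.norm(p-q)
def crop(f,x0,y0,w,h,s,name):
    cv2.imwrite("pics/"+name,cv2.resize(f['color'][y0:y0+h,x0:x0+w,::-1],None,fx=s,fy=s,interpolation=cv2.INTER_CUBIC))
E
python3 - <<'E'
from h import *
s=grab("side");t=grab("top")
crop(t,165,155,95,80,8,"c1.png");crop(t,290,170,95,60,8,"c2.png")
crop(s,175,190,115,115,5,"c3.png");crop(s,255,130,90,80,7,"c4.png")
E
```

```text
(no output)
```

View pics/c1.png

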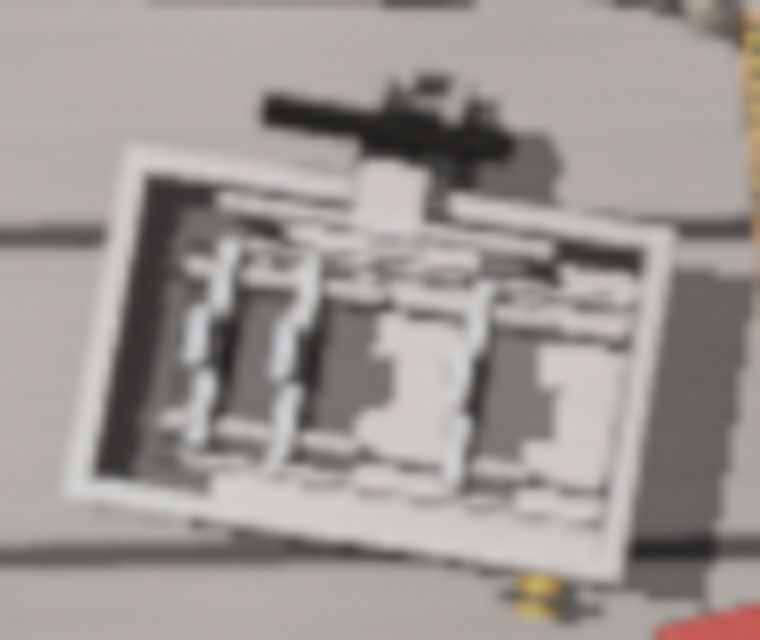

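View pics/c2.png

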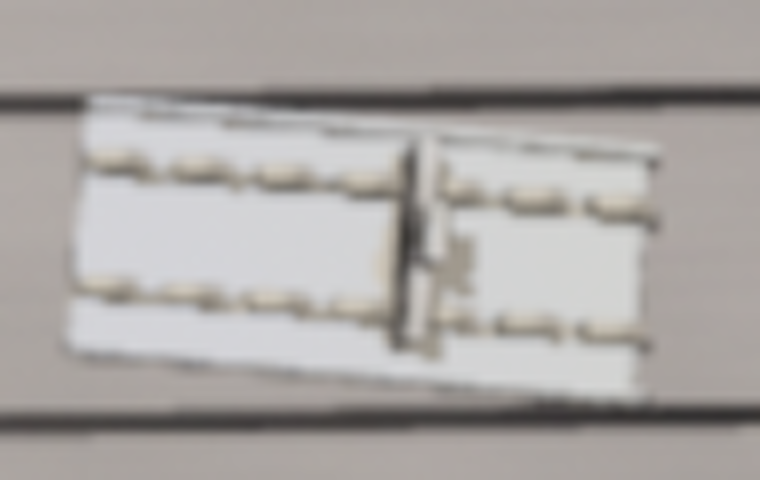

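View pics/c3.png

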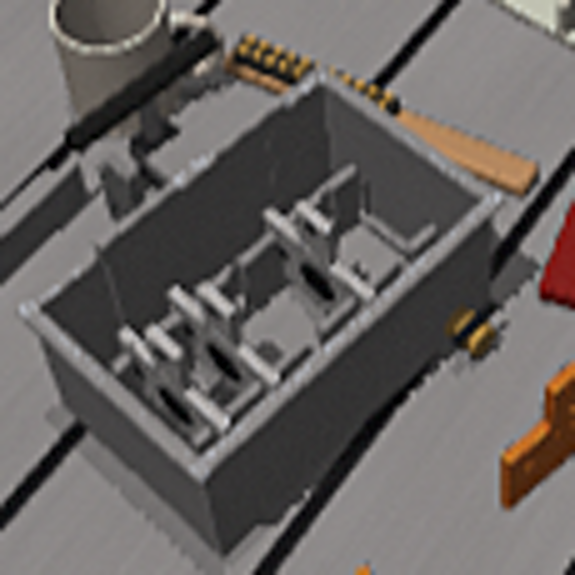

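View pics/c4.png

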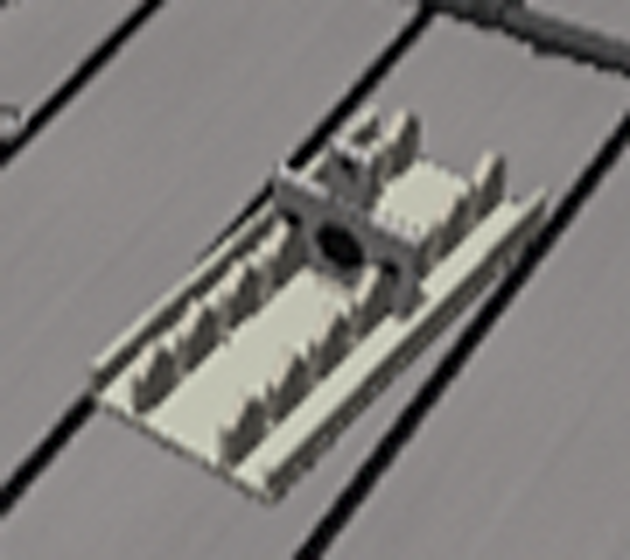

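The top crop shows three plates in the dip rack, at crop x≈205, 290 and 465. They're spaced as the slots at +80, +40 and -40, and the other two slots are empty. The dry plate stands in rack crop 2 at (430,250). The real plates are grey; the orange ones lie on the table. Next I'll triangulate.

```bash
python3 - <<'E'
from h import *
s=grab("side");t=grab("top")
T=lambda x,y:(165+(x-3.5)/8,155+(y-3.5)/8)
S=lambda x,y:(175+(x-2)/5,190+(y-2)/5)
# tank
C=np.array([onz(t,*T(*p),.115) for p in[(130,147),(678,230),(622,580),(62,500)]])
print("tank top",C.round(4).tolist(),C.mean(0).round(4), np.linalg.norm(C-np.roll(C,-1,0),axis=1))
for a,b in[((130,147),(325,80)) ,((678,230),(497,200)),((622,580),(205,468)),((62,500),(25,308))]: pass
# which side corners match: print projections
for c in C: print((proj(s,c)-[175,190])*5)
# top rim: left-top(+y,+x) etc triangulate
for a,b in[((130,147),(25,308)),((678,230),(325,80)),((622,580),(497,200)),((62,500),(205,468))]: print("tri",[np.round(x,4) for x in tri(t,T(*a),s,S(*b))])
e=[tri(t,T(*a),s,S(*b)) for a,b in[((265,110),(75,143)),((515,145),(212,46))]]
print("handle",[(np.round(a,4),round(b,4)) for a,b in e])
for c in C:print((proj(t,c)))
for a in [(265,110),(515,145)]: print("h192",onz(t,*T(*a),.192))
# mask fit of handle in top
im=t['color'][155:180,190:235].max(2); m=(im<60).astype(np.uint8)
for i in m: print(''.join('#' if x else '.' for x in i))
E
```

```text
tank top [[0.6411, 0.3016, 0.115], [0.6, 0.0532, 0.115], [0.4421, 0.0797, 0.115], [0.4812, 0.3305, 0.115]] [0.5411 0.1912 0.115 ] [0.25180455 0.16007274 0.25384854 0.16248726]
[ 11.71055124 304.21273573]
[317.27947048  59.40329964]
[500.06439401 192.77525674]
[194.34959187 479.46349107]
tri [array([0.6388, 0.2998, 0.113 ]), np.float64(0.0065)]
tri [array([0.6005, 0.0524, 0.0951]), np.float64(0.005)]
tri [array([0.4435, 0.0805, 0.1092]), np.float64(0.0028)]
tri [array([0.4788, 0.3268, 0.1274]), np.float64(0.004)]
handle [(array([0.643 , 0.2284, 0.1902]), np.float64(0.0035)), (array([0.6282, 0.1212, 0.1801]), np.float64(0.0029))]
[180.8125 172.9375]
[249.3125 183.3125]
[242.3125 227.0625]
[172.3125 217.0625]
h192 [0.6441455  0.22926831 0.192     ]
h192 [0.62746487 0.1211486  0.192     ]
.............................................
.............................................
.............................................
.............................................
.............................................
.............................................
.............................................
.............................................
.............................................
.............................................
.............................................
.............................................
.............................................
.........#####...............................
........############..######.................
...........###################...##..........
.................####################........
....................###################......
.....................##################......
..........................#############......
...............................####..........
...............................###...........
................................##...........
.............................................
.............................................
```

```bash
python3 - <<'E'
from h import *
s=grab("side");t=grab("top")
T=lambda x,y:(290+(x-3.5)/8,170+(y-3.5)/8)
S=lambda x,y:(255+(x-3)/7,130+(y-3)/7)
for a,b in[((88,97),(95,372)),((66,350),(270,485)),((640,405),(545,192))]: print("tri",[np.round(x,4) for x in tri(t,T(*a),s,S(*b))])
C=np.array([onz(t,*T(*p),.028) for p in[(88,97),(660,150),(640,405),(66,350)]])
print("rack",C.round(4).tolist(),C.mean(0).round(4), np.linalg.norm(C-np.roll(C,-1,0),axis=1))
# dry plate: tab top in top view, body disc
print("tab top?",tri(t,T(430,255),s,S(375,120)))
o=r.get_obs()
R=cv2.Rodrigues(o['tcp_rot'])[0];print(R.round(3))
hs=cv2.cvtColor(t['color'],cv2.COLOR_RGB2HSV)
crop(t,325,180,45,50,14,"d1.png");crop(s,285,140,50,50,12,"d2.png")
E
```

```text
tri [array([ 0.6135, -0.1423,  0.0242]), np.float64(0.006)]
tri [array([ 0.494 , -0.1288,  0.0176]), np.float64(0.0028)]
tri [array([ 0.4651, -0.3985,  0.0298]), np.float64(0.0005)]
rack [[0.6156, -0.1406, 0.028], [0.5866, -0.4137, 0.028], [0.465, -0.399, 0.028], [0.4946, -0.1273, 0.028]] [ 0.5404 -0.2702  0.028 ] [0.27468155 0.12253578 0.27329284 0.12173525]
tab top? (array([ 0.5255546 , -0.28156597,  0.14228628]), np.float64(0.003262773093662674))
[[ 0.388 -0.922 -0.   ]
 [-0.922 -0.388  0.   ]
 [-0.    -0.    -1.   ]]
```

View pics/d1.png

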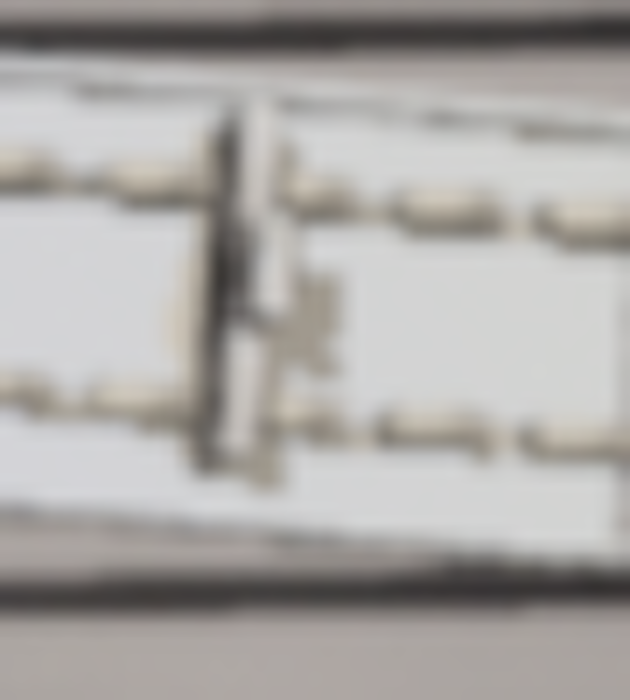

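View pics/d2.png

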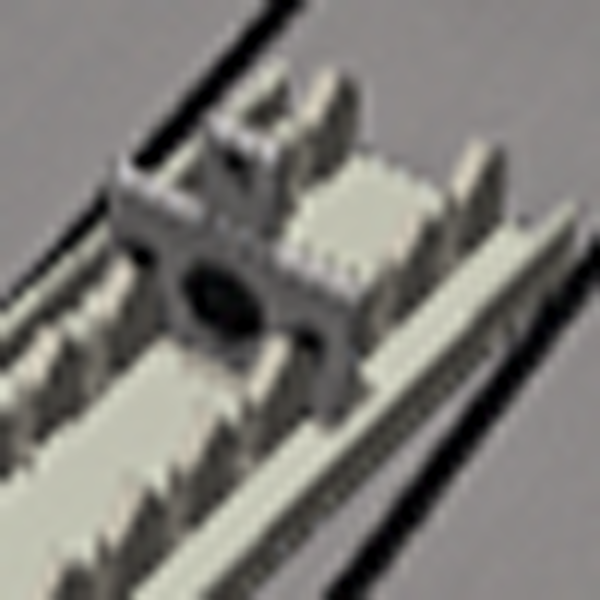

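```bash
cat >> h.py <<'E'
TK=dict(c=np.array([.541,.1912]),a=-.158); 
RK=dict(c=np.array([.5404,-.2702]),a=-.107)
def fr(k,x,y):
    a=k['a'];return k['c']+np.array([np.cos(a)*x-np.sin(a)*y,np.sin(a)*x+np.cos(a)*y])
def inv(k,p):
    a=k['a'];d=np.asarray(p)[:2]-k['c'];return np.array([np.cos(a)*d[0]+np.sin(a)*d[1],-np.sin(a)*d[0]+np.cos(a)*d[1]])
def to(x,y,z,yaw):
    o=r.get_obs();R=cv2.Rodrigues(o['tcp_rot'])[0]
    d=R.T@(np.array([x,y,z])-o['tool_pos'])*1000
    cy=np.arctan2(R[1,0],R[0,0]);dy=(yaw-cy+np.pi)%(2*np.pi)-np.pi
    print("t%.1f pos %s yaw %.3f F %s w %.4f | tx %.1f ty %.1f tz %.1f twist %.3f |d| %.0f"%(o['clock'],o['tool_pos'].round(4),cy,o['contact_force'].round(1),o['gripper_width'],*d,-dy,np.linalg.norm(d)))
E
python3 - <<'E'
from h import *
t=grab("top")
print(inv(RK,onz(t,325+(275-6.5)/14,180+(270-6.5)/14,.108)))
h=fr(TK,.095,0);print(h)
to(.48,-.25,.34,-.6); to(h[0],h[1],.30,-.158)
E
```

```text
[ 0.00150822 -0.02042517]
[0.63481667 0.17625237]
t0.5 pos [ 0.2233 -0.5299  0.2018] yaw -1.172 F [-0.4 -0.5 -0.2] w 0.0852 | tx -158.2 ty -345.3 tz -138.1 twist -0.572 |d| 404
t0.5 pos [ 0.2233 -0.5299  0.2018] yaw -1.172 F [-0.4 -0.5 -0.2] w 0.0852 | tx -490.9 ty -653.5 tz -98.1 twist -1.014 |d| 823
```

Request:
apply_moves([
  {"tx": 0, "ty": 0, "tz": -40, "twist": -0.1, "grip": -1},
  {"tx": -20, "ty": -30, "tz": -65, "twist": -0.2, "grip": -1},
  {"tx": -40, "ty": -60, "tz": -85, "twist": -0.3, "grip": -1},
  {"tx": -60, "ty": -90, "tz": -100, "twist": -0.4, "grip": -1},
  {"tx": -80, "ty": -124, "tz": -105, "twist": -0.5, "grip": -1},
], newtons=60)

```text
clock: 0.87
tool_pos: [0.3071, -0.4079, 0.3098]
tcp_rot: [2.965, -1.03, 0.005]
contact_force: [1.3, 0.1, -0.4]
gripper_width: 0.0856
```

```bash
python3 - <<'E'
from h import *
to(.6348,.1763,.30,-.158)
E
```

```text
t0.9 pos [ 0.3071 -0.4079  0.3098] yaw -0.669 F [ 1.3  0.1 -0.4] w 0.0856 | tx -105.2 ty -661.5 tz 8.2 twist -0.511 |d| 670
```

Request:
apply_moves([
  {"tx": -6, "ty": -40, "tz": 0, "twist": -0.1, "grip": -1},
  {"tx": -12, "ty": -80, "tz": 0, "twist": -0.2, "grip": -1},
  {"tx": -18, "ty": -120, "tz": 0, "twist": -0.3, "grip": -1},
  {"tx": -24, "ty": -160, "tz": 0, "twist": -0.4, "grip": -1},
  {"tx": -30, "ty": -200, "tz": 0, "twist": -0.511, "grip": -1},
])

```text
clock: 1.28
tool_pos: [0.4081, -0.2311, 0.3072]
tcp_rot: [3.131, -0.245, 0.001]
contact_force: [0.5, 0.0, -1.1]
gripper_width: 0.0857
```

```bash
python3 - <<'E'
from h import *
to(.6348,.1763,.30,-.158)
E
```

```text
t1.3 pos [ 0.4081 -0.2311  0.3072] yaw -0.156 F [ 0.5  0.  -1.1] w 0.0857 | tx 160.5 ty -437.7 tz 7.1 twist 0.002 |d| 466
```

Request:
apply_moves([
  {"tx": 13, "ty": -38, "tz": 0, "twist": 0, "grip": -0.5},
  {"tx": 26, "ty": -76, "tz": 0, "twist": 0, "grip": -0.3},
  {"tx": 39, "ty": -114, "tz": 0, "twist": 0, "grip": -0.2},
  {"tx": 52, "ty": -150, "tz": 0, "twist": 0, "grip": -0.2},
  {"tx": 66, "ty": -188, "tz": 0, "twist": 0, "grip": -0.2},
])

```text
clock: 1.7
tool_pos: [0.5033, -0.056, 0.3073]
tcp_rot: [3.131, -0.253, 0.001]
contact_force: [1.4, -1.0, 0.6]
gripper_width: 0.0511
```

Request:
apply_moves([
  {"tx": 13, "ty": -38, "tz": 0, "twist": 0, "grip": -0.2},
  {"tx": 26, "ty": -76, "tz": 0, "twist": 0, "grip": -0.2},
  {"tx": 39, "ty": -114, "tz": 0, "twist": 0, "grip": -0.2},
  {"tx": 52, "ty": -150, "tz": 0, "twist": 0, "grip": -0.2},
  {"tx": 66, "ty": -188, "tz": 0, "twist": 0, "grip": -0.2},
])

```text
clock: 2.12
tool_pos: [0.5986, 0.119, 0.3071]
tcp_rot: [3.131, -0.252, 0.001]
contact_force: [1.0, -0.9, 0.1]
gripper_width: 0.051
```

```bash
python3 - <<'E'
from h import *
to(.6348,.1763,.30,-.158)
E
```

```text
t2.1 pos [0.5986 0.119  0.3071] yaw -0.161 F [ 1.  -0.9  0.1] w 0.0510 | tx 26.6 ty -62.3 tz 7.2 twist -0.003 |d| 68
```

Request:
apply_moves([
  {"tx": 15, "ty": -35, "tz": 4, "twist": 0, "grip": -0.2},
  {"tx": 26.5, "ty": -62, "tz": 27, "twist": 0, "grip": -0.2},
  {"tx": 26.5, "ty": -62, "tz": 60, "twist": 0, "grip": -0.2},
  {"tx": 26.5, "ty": -62, "tz": 80, "twist": 0, "grip": -0.2},
  {"tx": 26.5, "ty": -62, "tz": 80, "twist": 0, "grip": -0.2},
])

```text
clock: 2.53
tool_pos: [0.6315, 0.1746, 0.2207]
tcp_rot: [3.129, -0.25, -0.015]
contact_force: [-0.3, -1.0, -0.3]
gripper_width: 0.0514
```

```bash
python3 - <<'E'
from h import *
to(.6348,.1763,.173,-.158)
s=grab("side");t=grab("top")
crop(s,150,170,130,100,6,"e1.png");crop(t,165,120,95,90,6,"e2.png")
E
```

```text
t2.5 pos [0.6315 0.1746 0.2207] yaw -0.160 F [-0.3 -1.  -0.3] w 0.0514 | tx 3.4 ty -2.4 tz 47.6 twist -0.002 |d| 48
```

View pics/e1.png

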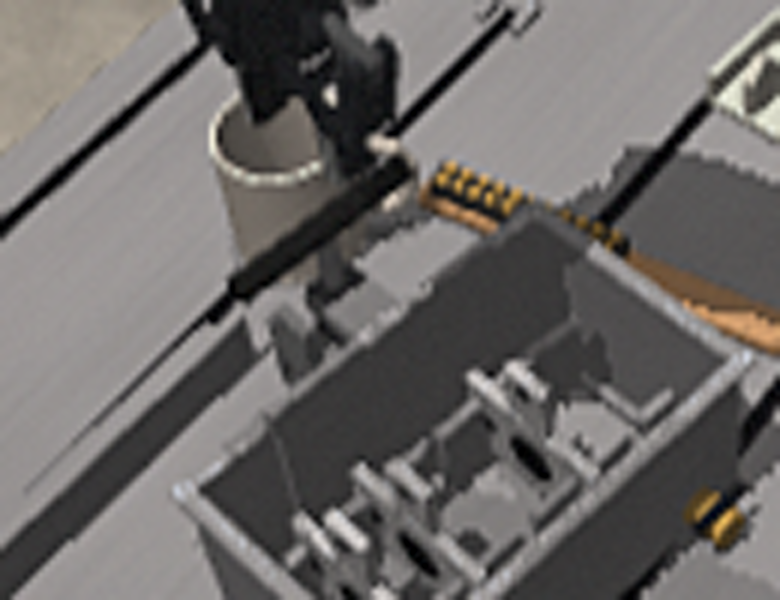

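View pics/e2.png

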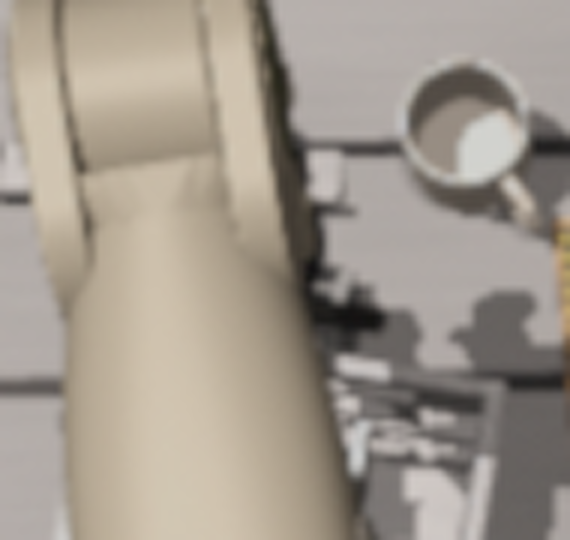

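In the side crop the open fingers, at (270,110) and (350,165), stand above the bar and on either side of it. I'll go down.

Request:
apply_moves([
  {"tx": 2, "ty": -1, "tz": 10, "twist": 0, "grip": -0.2},
  {"tx": 3, "ty": -2, "tz": 22, "twist": 0, "grip": -0.2},
  {"tx": 3, "ty": -2, "tz": 34, "twist": 0, "grip": -0.2},
  {"tx": 3, "ty": -2, "tz": 47, "twist": 0, "grip": -0.2},
  {"tx": 3, "ty": -2, "tz": 47, "twist": 0, "grip": -0.2},
])

```text
clock: 3.05
tool_pos: [0.6373, 0.175, 0.1791]
tcp_rot: [3.131, -0.254, -0.001]
contact_force: [-0.8, -1.0, -0.0]
gripper_width: 0.0512
```

```bash
python3 - <<'E'
from h import *
to(.6348,.1763,.173,-.158)
s=grab("side")
crop(s,160,150,70,90,6,"e3.png")
E
```

```text
t3.0 pos [0.6373 0.175  0.1791] yaw -0.162 F [-0.8 -1.  -0. ] w 0.0512 | tx -2.7 ty -0.9 tz 6.1 twist -0.004 |d| 7
```

View pics/e3.png

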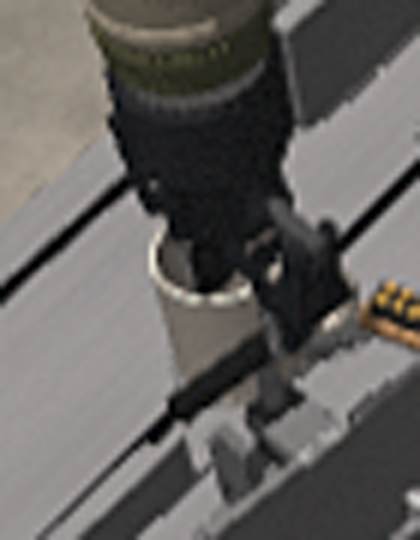

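The bar at (260,365) runs between the fingers. I'll correct the last few mm and close.

Request:
apply_moves([
  {"tx": -2, "ty": 0, "tz": 3, "twist": 0, "grip": -0.2},
  {"tx": -2, "ty": 0, "tz": 6, "twist": 0, "grip": 0.3},
  {"tx": -2, "ty": 0, "tz": 6, "twist": 0, "grip": 1},
  {"tx": -2, "ty": 0, "tz": 6, "twist": 0, "grip": 1},
  {"tx": -2, "ty": 0, "tz": 6, "twist": 0, "grip": 1},
], newtons=80)

```text
clock: 3.52
tool_pos: [0.6357, 0.1759, 0.1744]
tcp_rot: [-3.131, 0.253, -0.001]
contact_force: [-0.5, -0.1, 0.5]
gripper_width: 0.0032
```

Request:
apply_moves([
  {"tx": 0, "ty": 0, "tz": 0, "twist": 0, "grip": 1},
  {"tx": 0, "ty": 0, "tz": 0, "twist": 0, "grip": 1},
  {"tx": 0, "ty": 0, "tz": 0, "twist": 0, "grip": 1},
  {"tx": 0, "ty": 0, "tz": -5, "twist": 0, "grip": 1},
  {"tx": 0, "ty": 0, "tz": -10, "twist": 0, "grip": 1},
])

```text
clock: 3.93
tool_pos: [0.6353, 0.1759, 0.1839]
tcp_rot: [3.131, -0.253, -0.001]
contact_force: [0.4, 0.7, -0.3]
gripper_width: -0.0001
```

The fingers shut on nothing, so I need to look.

```bash
python3 - <<'E'
from h import *
s=grab("side")
crop(s,140,130,110,120,5,"e4.png")
print(proj(s,r.get_obs()['tool_pos'])-[140,130])
for p in[(.6348,.1763,.192)]: print(proj(s,p)-[140,130])
E
```

```text
[62.80288487 78.28850768]
[62.71709745 77.15255902]
```

View pics/e4.png

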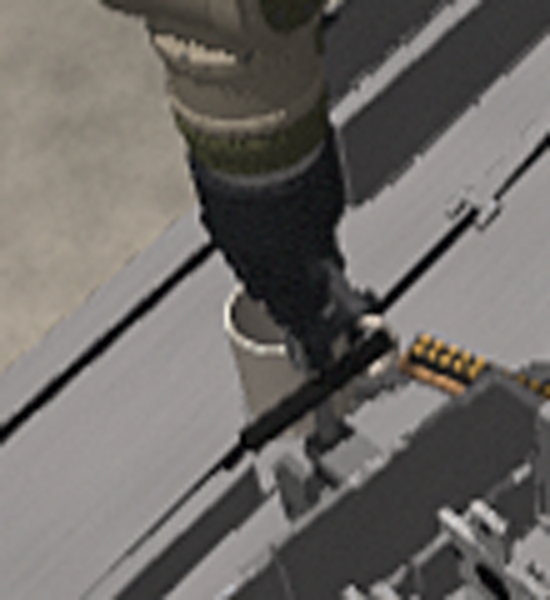

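Request:
apply_moves([
  {"tx": 0, "ty": 0, "tz": -20, "twist": 0, "grip": 1},
  {"tx": 0, "ty": 0, "tz": -40, "twist": 0, "grip": 1},
  {"tx": 0, "ty": 0, "tz": -50, "twist": 0, "grip": 1},
  {"tx": 0, "ty": 0, "tz": -60, "twist": 0, "grip": 1},
  {"tx": 0, "ty": 0, "tz": -60, "twist": 0, "grip": 1},
])

```text
clock: 4.4
tool_pos: [0.6367, 0.1761, 0.2467]
tcp_rot: [-3.13, 0.252, -0.007]
contact_force: [0.3, -0.4, 0.3]
gripper_width: -0.0001
```

```bash
python3 - <<'E'
from h import *
s=grab("side");t=grab("top")
for n,f,x0,y0 in(("s",s,150,140),("t",t,160,110)):
    im=f['color'].copy()
    p=proj(f,r.get_obs()['tool_pos']);print(n,p, (p-[x0,y0])*6)
    f=dict(f);crop(f,x0,y0,110,95,6,"g%s.png"%n)
to(.6348,.1763,.173,-.158)
E
```

```text
s [199.86611557 195.36017827] [299.19669343 332.16106961]
t [211.38521059 167.95550662] [308.31126356 347.73303971]
t4.5 pos [0.6358 0.1759 0.244 ] yaw -0.161 F [ 0.   0.2 -1.6] w -0.0003 | tx -1.2 ty -0.2 tz 71.0 twist -0.003 |d| 71
```

View pics/gs.png

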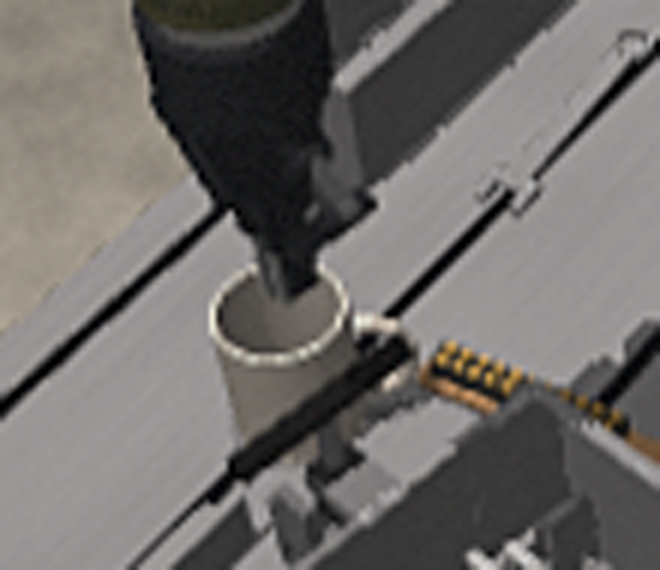

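View pics/gt.png

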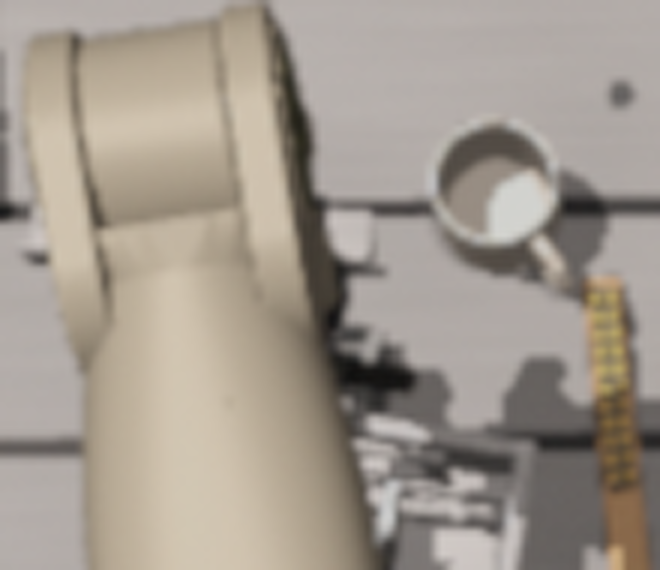

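In the crop the visible fingertip is at (285,300), about 19 mm above where tool_pos projects (299,332). So the fingers closed just above the bar. I'll correct by the picture: the bar centre corresponds to a reading of about 0.165, so I'll grip at a reading of about 0.150, which is safe either way.

Request:
apply_moves([
  {"tx": -1, "ty": 0, "tz": 0, "twist": 0, "grip": -0.2},
  {"tx": -1, "ty": 0, "tz": 0, "twist": 0, "grip": -0.2},
  {"tx": -1, "ty": 0, "tz": 0, "twist": 0, "grip": -0.2},
  {"tx": -1, "ty": 0, "tz": 25, "twist": 0, "grip": -0.2},
  {"tx": -1, "ty": 0, "tz": 50, "twist": 0, "grip": -0.2},
])

```text
clock: 4.92
tool_pos: [0.6357, 0.1762, 0.1946]
tcp_rot: [-3.131, 0.253, -0.006]
contact_force: [0.7, 0.3, -0.1]
gripper_width: 0.051
```

```bash
python3 - <<'E'
from h import *
s=grab("side");x0,y0=150,140
p=proj(s,r.get_obs()['tool_pos']);print((p-[x0,y0])*6)
crop(s,x0,y0,110,95,6,"g2.png")
to(.6348,.1763,.150,-.158)
E
```

```text
[322.67186099 410.29794016]
t5.0 pos [0.6321 0.1757 0.1874] yaw -0.161 F [-1.4  0.8 -4.6] w 0.0515 | tx 2.8 ty -1.1 tz 37.3 twist -0.003 |d| 37
```

View pics/g2.png

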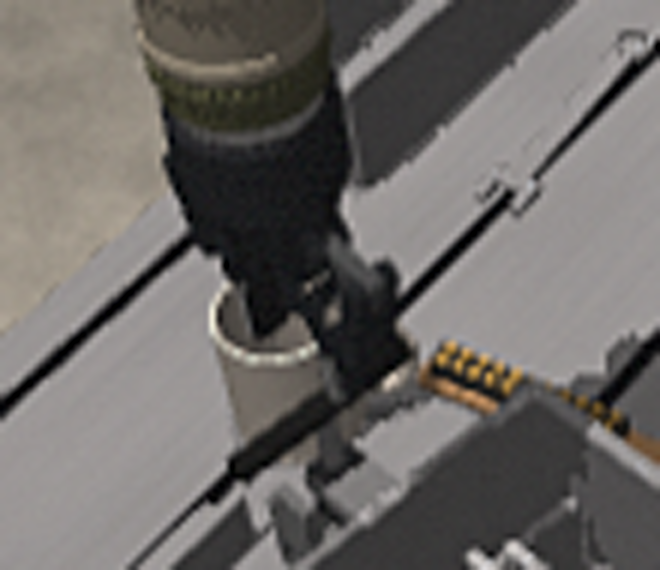

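Request:
apply_moves([
  {"tx": 2, "ty": -1, "tz": 10, "twist": 0, "grip": -0.2},
  {"tx": 2.5, "ty": -1, "tz": 22, "twist": 0, "grip": -0.2},
  {"tx": 2.5, "ty": -1, "tz": 34, "twist": 0, "grip": -0.2},
  {"tx": 2.5, "ty": -1, "tz": 40, "twist": 0, "grip": -0.2},
  {"tx": 2.5, "ty": -1, "tz": 40, "twist": 0, "grip": -0.2},
])

```text
clock: 5.38
tool_pos: [0.6366, 0.1766, 0.1528]
tcp_rot: [3.131, -0.252, -0.003]
contact_force: [-0.1, 0.2, -0.6]
gripper_width: 0.0515
```

```bash
python3 - <<'E'
from h import *
s=grab("side");x0,y0=150,140
p=proj(s,r.get_obs()['tool_pos']);print((p-[x0,y0])*6)
crop(s,x0,y0,110,95,6,"g3.png")
to(.6348,.1763,.150,-.158)
E
```

```text
[323.39787183 449.19742252]
t5.4 pos [0.637  0.1766 0.1538] yaw -0.161 F [ 0.4  0.  -0.2] w 0.0510 | tx -2.2 ty 0.7 tz 3.8 twist -0.003 |d| 4
```

View pics/g3.png

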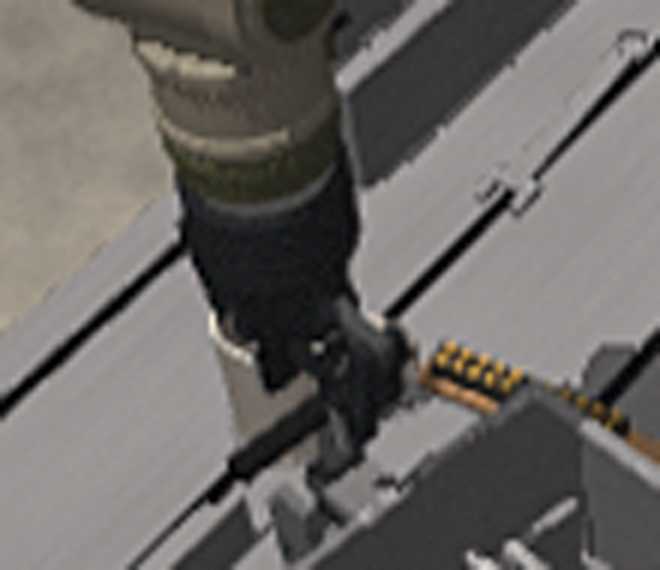

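Request:
apply_moves([
  {"tx": -2, "ty": 0.5, "tz": 8, "twist": 0, "grip": -0.2},
  {"tx": -2, "ty": 0.5, "tz": 9, "twist": 0, "grip": 0.2},
  {"tx": -2, "ty": 0.5, "tz": 9, "twist": 0, "grip": 1},
  {"tx": -2, "ty": 0.5, "tz": 9, "twist": 0, "grip": 1},
  {"tx": -2, "ty": 0.5, "tz": 9, "twist": 0, "grip": 1},
])

```text
clock: 5.85
tool_pos: [0.6339, 0.1767, 0.1454]
tcp_rot: [-3.131, 0.252, 0.003]
contact_force: [-5.2, 0.1, 3.8]
gripper_width: 0.0133
```

Request:
apply_moves([
  {"tx": 0, "ty": 0, "tz": 0, "twist": 0, "grip": 1},
  {"tx": 0, "ty": 0, "tz": 0, "twist": 0, "grip": 1},
  {"tx": 0, "ty": 0, "tz": 0, "twist": 0, "grip": 1},
  {"tx": 0, "ty": 0, "tz": 0, "twist": 0, "grip": 1},
  {"tx": 0, "ty": 0, "tz": 0, "twist": 0, "grip": 1},
])

```text
clock: 6.27
tool_pos: [0.634, 0.1766, 0.1454]
tcp_rot: [-3.131, 0.252, 0.002]
contact_force: [-5.0, 1.3, 4.4]
gripper_width: 0.0139
```

Request:
apply_moves([
  {"tx": 0, "ty": 0, "tz": -4, "twist": 0, "grip": 1},
  {"tx": 0, "ty": 0, "tz": -8, "twist": 0, "grip": 1},
  {"tx": 0, "ty": 0, "tz": -12, "twist": 0, "grip": 1},
  {"tx": 0, "ty": 0, "tz": -16, "twist": 0, "grip": 1},
  {"tx": 0, "ty": 0, "tz": -20, "twist": 0, "grip": 1},
])

```text
clock: 6.68
tool_pos: [0.6338, 0.1766, 0.164]
tcp_rot: [3.131, -0.252, -0.005]
contact_force: [-4.1, 2.5, -10.2]
gripper_width: 0.0136
```

```bash
python3 - <<'E'
from h import *
s=grab("side");x0,y0=150,140
crop(s,x0,y0,110,110,5,"g4.png")
to(.6348,.1763,.150,-.158)
E
```

```text
t6.7 pos [0.6338 0.1766 0.165 ] yaw -0.161 F [-6.5  1.6 -9.4] w 0.0136 | tx 1.0 ty 0.1 tz 15.0 twist -0.003 |d| 15
```

View pics/g4.png

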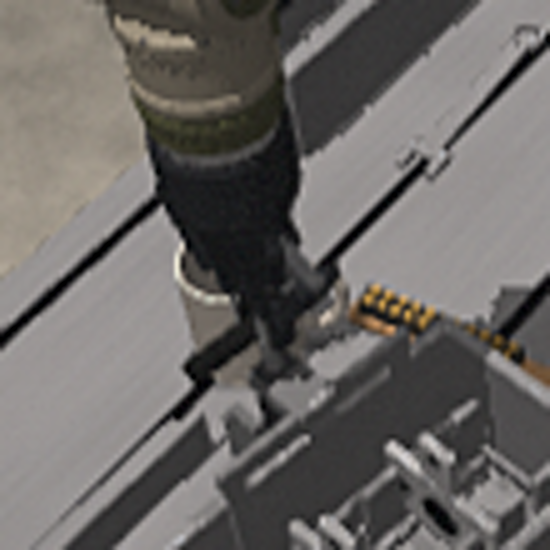

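The bar is gripped at about (250,330), and the rack is rising with a load of about 10 N. I'll continue.

Request:
apply_moves([
  {"tx": -1, "ty": 0, "tz": -6, "twist": 0, "grip": 1},
  {"tx": -1, "ty": 0, "tz": -12, "twist": 0, "grip": 1},
  {"tx": -1, "ty": 0, "tz": -18, "twist": 0, "grip": 1},
  {"tx": -1, "ty": 0, "tz": -24, "twist": 0, "grip": 1},
  {"tx": -1, "ty": 0, "tz": -30, "twist": 0, "grip": 1},
])

```text
clock: 7.15
tool_pos: [0.6339, 0.1766, 0.1959]
tcp_rot: [-3.131, 0.253, -0.0]
contact_force: [-3.9, 1.4, -10.5]
gripper_width: 0.0131
```

Request:
apply_moves([
  {"tx": 0, "ty": 0, "tz": -6, "twist": 0, "grip": 1},
  {"tx": 0, "ty": 0, "tz": -12, "twist": 0, "grip": 1},
  {"tx": 0, "ty": 0, "tz": -18, "twist": 0, "grip": 1},
  {"tx": 0, "ty": 0, "tz": -22, "twist": 0, "grip": 1},
  {"tx": 0, "ty": 0, "tz": -25, "twist": 0, "grip": 1},
])

```text
clock: 7.57
tool_pos: [0.634, 0.1766, 0.2208]
tcp_rot: [3.131, -0.253, 0.0]
contact_force: [-4.8, 0.9, -9.1]
gripper_width: 0.0134
```

```bash
python3 - <<'E'
from h import *
s=grab("side");x0,y0=150,140
crop(s,x0,y0,110,110,5,"g5.png")
to(.6348,.1763,.150,-.158)
E
```

```text
t7.6 pos [0.634  0.1766 0.2213] yaw -0.161 F [-4.8  1.9 -7. ] w 0.0134 | tx 0.8 ty 0.2 tz 71.3 twist -0.003 |d| 71
```

View pics/g5.png

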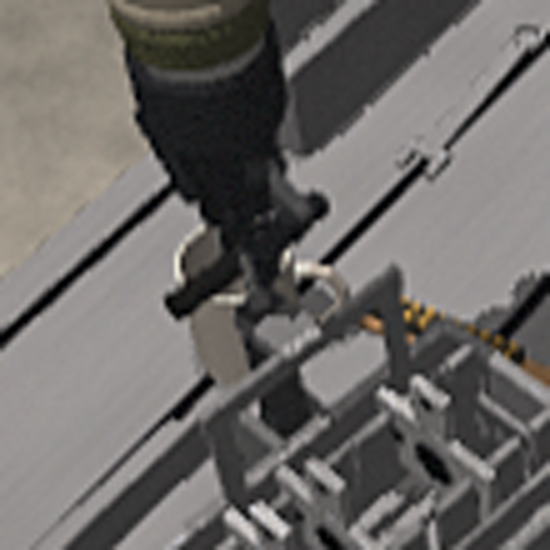

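Request:
apply_moves([
  {"tx": 0, "ty": 0, "tz": 1, "twist": 0, "grip": 1},
  {"tx": 0, "ty": 0, "tz": 2, "twist": 0, "grip": 1},
  {"tx": 0, "ty": 0, "tz": 3, "twist": 0, "grip": 1},
  {"tx": 0, "ty": 0, "tz": 4, "twist": 0, "grip": 1},
  {"tx": 0, "ty": 0, "tz": 5, "twist": 0, "grip": 1},
])

```text
clock: 8.03
tool_pos: [0.634, 0.1766, 0.2156]
tcp_rot: [-3.131, 0.252, -0.001]
contact_force: [-5.2, 1.7, -6.4]
gripper_width: 0.0132
```

Request:
apply_moves([
  {"tx": 0, "ty": 0, "tz": 0.5, "twist": 0, "grip": 1},
  {"tx": 0, "ty": 0, "tz": 1, "twist": 0, "grip": 1},
  {"tx": 0, "ty": 0, "tz": 1, "twist": 0, "grip": 1},
  {"tx": 0, "ty": 0, "tz": 1, "twist": 0, "grip": 1},
  {"tx": 0, "ty": 0, "tz": 1, "twist": 0, "grip": 1},
])

```text
clock: 8.45
tool_pos: [0.634, 0.1766, 0.2154]
tcp_rot: [-3.131, 0.253, -0.002]
contact_force: [-6.4, 0.9, -4.6]
gripper_width: 0.0136
```

Request:
apply_moves([
  {"tx": 0, "ty": 0, "tz": 0.5, "twist": 0, "grip": 1},
  {"tx": 0, "ty": 0, "tz": 1, "twist": 0, "grip": 1},
  {"tx": 0, "ty": 0, "tz": 1.5, "twist": 0, "grip": 1},
  {"tx": 0, "ty": 0, "tz": 2, "twist": 0, "grip": 1},
  {"tx": 0, "ty": 0, "tz": 2, "twist": 0, "grip": 1},
])

```text
clock: 8.87
tool_pos: [0.6341, 0.1766, 0.2152]
tcp_rot: [-3.131, 0.252, -0.005]
contact_force: [-7.7, 1.0, 2.5]
gripper_width: 0.0136
```

Commanding 3 mm lower moved the handle by only 0.4 mm, and the load reversed to +2.5 N, so the pawl is holding. I'll let go.

Request:
apply_moves([
  {"tx": 0, "ty": 0, "tz": 1, "twist": 0, "grip": 0.5},
  {"tx": 0, "ty": 0, "tz": 1, "twist": 0, "grip": 0},
  {"tx": 0, "ty": 0, "tz": 1, "twist": 0, "grip": -0.2},
  {"tx": 0, "ty": 0, "tz": 1, "twist": 0, "grip": -0.2},
  {"tx": 0, "ty": 0, "tz": 1, "twist": 0, "grip": -0.2},
])

```text
clock: 9.28
tool_pos: [0.635, 0.1764, 0.2117]
tcp_rot: [-3.131, 0.253, -0.004]
contact_force: [-0.6, -0.2, -0.6]
gripper_width: 0.0513
```

Request:
apply_moves([
  {"tx": 0, "ty": 0, "tz": 0, "twist": 0, "grip": -0.2},
  {"tx": 0, "ty": 0, "tz": -30, "twist": 0, "grip": -0.2},
  {"tx": 0, "ty": 0, "tz": -60, "twist": 0, "grip": -0.2},
  {"tx": 0, "ty": 0, "tz": -90, "twist": 0, "grip": -0.2},
  {"tx": 0, "ty": 0, "tz": -120, "twist": 0, "grip": -0.2},
])

```text
clock: 9.7
tool_pos: [0.6339, 0.1765, 0.3322]
tcp_rot: [3.131, -0.253, 0.0]
contact_force: [1.1, 0.3, 0.6]
gripper_width: 0.0516
```

Request:
apply_moves([
  {"tx": -20, "ty": 30, "tz": 0, "twist": 0, "grip": -0.2},
  {"tx": -40, "ty": 60, "tz": 0, "twist": 0, "grip": -0.2},
  {"tx": -60, "ty": 90, "tz": 0, "twist": 0, "grip": -0.2},
  {"tx": -80, "ty": 120, "tz": 0, "twist": 0, "grip": -0.2},
  {"tx": -100, "ty": 150, "tz": 0, "twist": 0, "grip": -0.2},
])

```text
clock: 10.12
tool_pos: [0.5104, 0.0436, 0.3307]
tcp_rot: [3.131, -0.252, 0.001]
contact_force: [2.3, -0.8, 0.3]
gripper_width: 0.0511
```

Request:
apply_moves([
  {"tx": -10, "ty": 40, "tz": 0, "twist": 0, "grip": -0.2},
  {"tx": -20, "ty": 80, "tz": 0, "twist": 0, "grip": -0.2},
  {"tx": -30, "ty": 120, "tz": 0, "twist": 0, "grip": -0.2},
  {"tx": -40, "ty": 160, "tz": 0, "twist": 0, "grip": -0.2},
  {"tx": -50, "ty": 190, "tz": 0, "twist": 0, "grip": -0.2},
])

```text
clock: 10.53
tool_pos: [0.4304, -0.1373, 0.3311]
tcp_rot: [3.13, -0.254, 0.001]
contact_force: [0.5, -0.3, -0.2]
gripper_width: 0.0514
```

```bash
python3 - <<'E'
from h import *
s=grab("side");t=grab("top")
crop(s,160,160,130,120,6,"k1.png");crop(t,160,145,100,90,8,"k2.png")
to(.6348,.1763,.150,-.158)
cv2.imwrite("pics/k3.png",cv2.resize(s['color'][:,:,::-1],(800,600)))
E
```

```text
t10.6 pos [ 0.4299 -0.1386  0.3311] yaw -0.167 F [1.  0.4 0.6] w 0.0512 | tx 149.5 ty -344.9 tz 180.6 twist -0.009 |d| 417
```

View pics/k1.png

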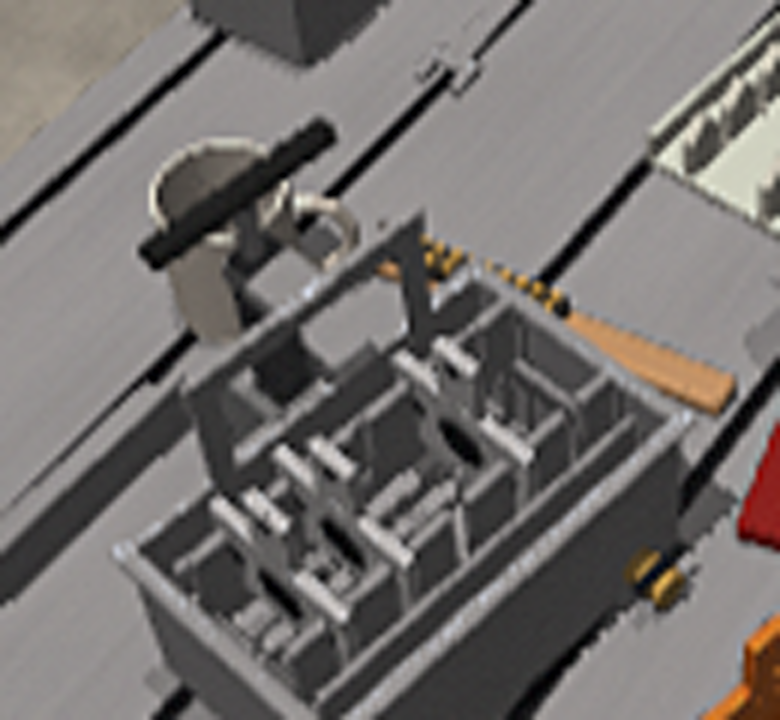

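View pics/k2.png

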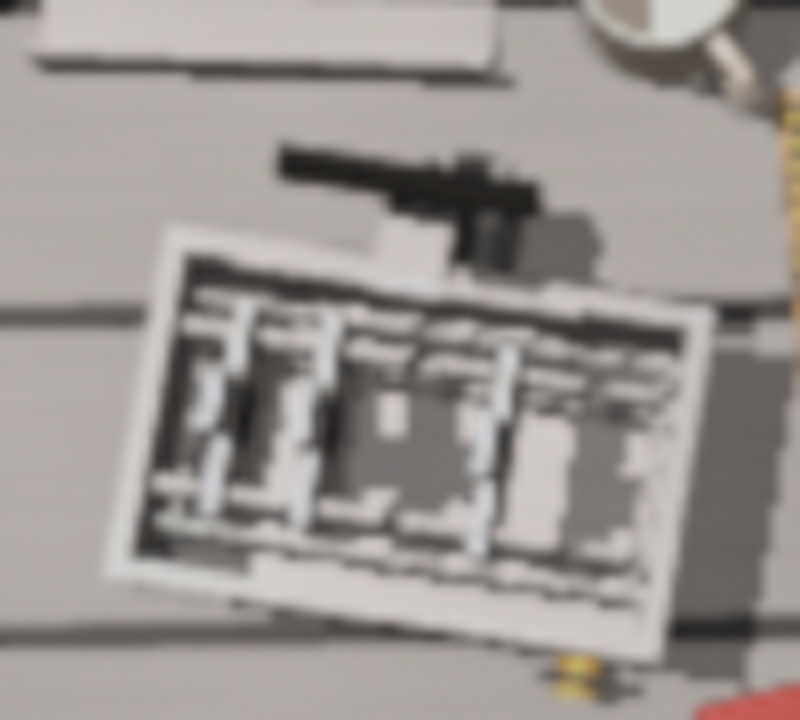

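View pics/k3.png

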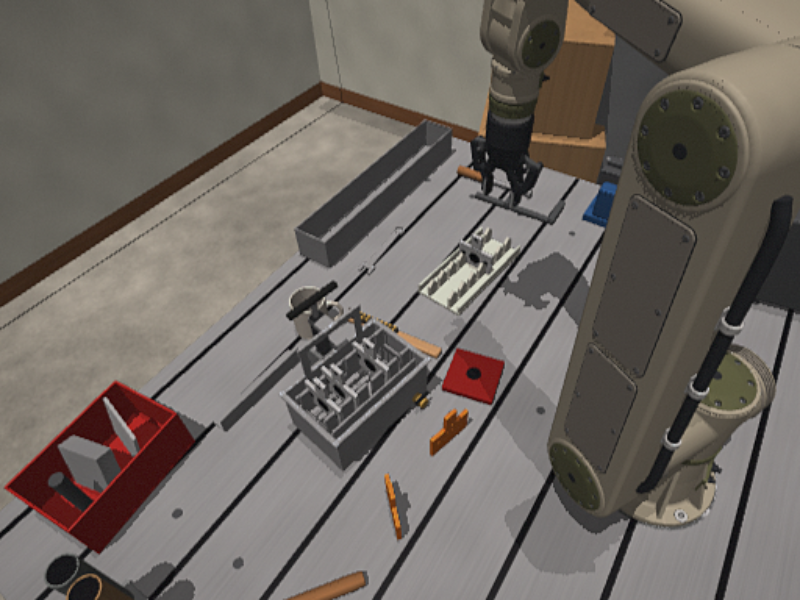

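```bash
cat >> h.py <<'E'
def P(x0,y0,sc): return lambda x,y:(x0+(x+.5)/sc-.5,y0+(y+.5)/sc-.5)
E
python3 - <<'E'
from h import *
s=grab("side");t=grab("top")
p=r.get_obs()['tool_pos'];print("tool px",proj(s,p)*800/512, proj(s,p+[0,0,.019])*800/512)
S=P(160,160,6);T=P(160,145,8)
for n,a,b in[("A",(487,440),(455,358)),("B",(302,408),(332,457)),("C",(210,397),(268,510)),("hL",(280,160),(145,257)),("hR",(537,200),(330,133)),("A-sh+",(505,370),(420,370)),("A-sh-",(480,520),(507,438))]:
    X,e=tri(t,T(*a),s,S(*b));print(n,X.round(4),round(e,4),"tank",inv(TK,X).round(4), "z182 top:",inv(TK,onz(t,*T(*a),.182)).round(4),"z.262",inv(TK,onz(t,*T(*a),.262)).round(4))
for y in(-.04,.04,.08):
    q=fr(TK,0,y); print(y,[ (proj(t,[*q,.182])-[160,145])*8,(proj(s,[*q,.182])-[160,160])*6])
g=t['color']; crop(t,180,178,55,40,14,"k4.png")
E
```

```text
tool px [496.14056886 213.3761301 ] [497.16758637 205.34932459]
A [0.5353 0.1517 0.1762] 0.0016 tank [ 0.0006 -0.0399] z182 top: [ 0.0007 -0.04  ] z.262 [-0.0061 -0.0486]
B [0.5493 0.2311 0.1781] 0.0034 tank [0.002  0.0407] z182 top: [0.0029 0.0413] z.262 [-0.004   0.0284]
C [0.5546 0.2708 0.18  ] 0.003 tank [0.0009 0.0807] z182 top: [0.0018 0.0814] z.262 [-0.005   0.0664]
hL [0.6449 0.2296 0.2609] 0.0003 tank [0.0965 0.0542] z182 top: [0.1088 0.0685] z.262 [0.0965 0.0542]
hR [0.6255 0.1224 0.2588] 0.0042 tank [ 0.0943 -0.0547] z182 top: [ 0.1076 -0.0451] z.262 [ 0.0953 -0.0535]
A-sh+ [0.5684 0.146  0.1368] 0.0066 tank [ 0.0341 -0.0404] z182 top: [ 0.0319 -0.043 ] z.262 [ 0.0235 -0.0514]
A-sh- [0.5028 0.1579 0.1412] 0.0026 tank [-0.0324 -0.0389] z182 top: [-0.034  -0.0424] z.262 [-0.0389 -0.051 ]
-0.04 [array([483.25167627, 438.05239545]), array([450.89286786, 348.60782684])]
0.04 [array([300.37940048, 411.42278045]), array([328.86310146, 450.79614591])]
0.08 [array([209.01403648, 398.11827896]), array([264.08788024, 505.03923077])]
```

View pics/k4.png

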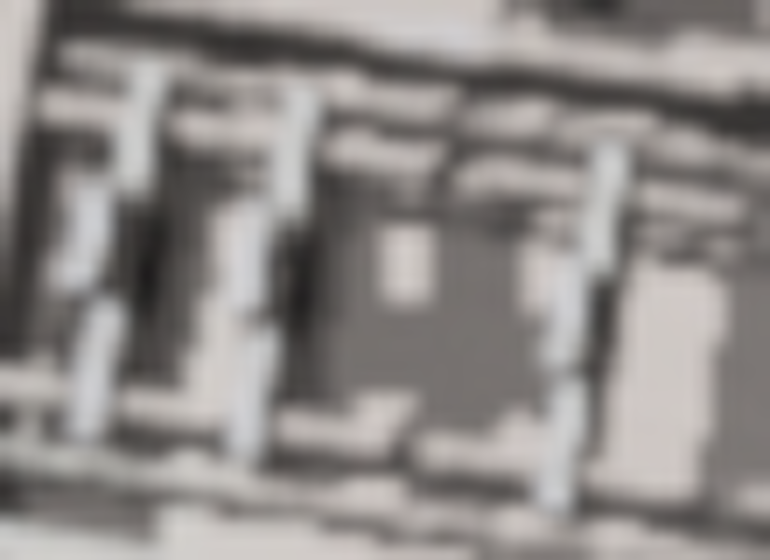

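Both views agree. The tab tops triangulate to tank (0,-40), (2,41) and (1,81), with z about 0.178. The handle is at z≈0.260, which puts the lift at about 0.069-0.070. Next I'll turn the tool and go over plate A, the -40 slot.

Request:
apply_moves([
  {"tx": 10, "ty": -30, "tz": 0, "twist": -0.12, "grip": 0.4},
  {"tx": 20, "ty": -60, "tz": 0, "twist": -0.24, "grip": 0.4},
  {"tx": 30, "ty": -90, "tz": 0, "twist": -0.36, "grip": 0.4},
  {"tx": 40, "ty": -110, "tz": 0, "twist": -0.48, "grip": 0.4},
  {"tx": 50, "ty": -130, "tz": 0, "twist": -0.6, "grip": 0.4},
], newtons=50)

```text
clock: 11.15
tool_pos: [0.5026, -0.0116, 0.331]
tcp_rot: [-3.063, -0.698, -0.001]
contact_force: [0.1, -0.2, -0.2]
gripper_width: 0.0254
```

```bash
python3 - <<'E'
from h import *
to(.5347,.1517,.25,1.413)
E
```

```text
t11.2 pos [ 0.5026 -0.0116  0.331 ] yaw 0.448 F [ 0.1 -0.2 -0.2] w 0.0254 | tx 99.7 ty -133.2 tz 81.0 twist -0.965 |d| 185
```

Request:
apply_moves([
  {"tx": 20, "ty": -27, "tz": 0, "twist": -0.12, "grip": 0.4},
  {"tx": 40, "ty": -53, "tz": 0, "twist": -0.24, "grip": 0.4},
  {"tx": 60, "ty": -80, "tz": 0, "twist": -0.36, "grip": 0.4},
  {"tx": 80, "ty": -107, "tz": 0, "twist": -0.48, "grip": 0.4},
  {"tx": 99, "ty": -133, "tz": 0, "twist": -0.6, "grip": 0.4},
])

```text
clock: 11.57
tool_pos: [0.5347, 0.1516, 0.3308]
tcp_rot: [-2.72, -1.572, -0.001]
contact_force: [1.1, -0.6, -0.1]
gripper_width: 0.0256
```

```bash
python3 - <<'E'
from h import *
to(.5347,.1517,.20,1.413)
E
```

```text
t11.6 pos [0.5347 0.1516 0.3308] yaw 1.048 F [ 1.1 -0.6 -0.1] w 0.0256 | tx 0.0 ty -0.1 tz 130.8 twist -0.365 |d| 131
```

Request:
apply_moves([
  {"tx": 0, "ty": 0, "tz": 25, "twist": -0.12, "grip": 0.4},
  {"tx": 0, "ty": 0, "tz": 50, "twist": -0.24, "grip": 0.4},
  {"tx": 0, "ty": 0, "tz": 80, "twist": -0.365, "grip": 0.4},
  {"tx": 0, "ty": 0, "tz": 110, "twist": -0.365, "grip": 0.4},
  {"tx": 0, "ty": 0, "tz": 130, "twist": -0.365, "grip": 0.4},
])

```text
clock: 11.98
tool_pos: [0.5333, 0.1499, 0.1979]
tcp_rot: [-2.394, -2.032, 0.004]
contact_force: [-0.4, -1.1, 0.0]
gripper_width: 0.0257
```

```bash
python3 - <<'E'
from h import *
to(.5347,.1517,.18,1.413)
s=grab("side");crop(s,190,140,80,95,6,"l1.png")
p=r.get_obs()['tool_pos'];print((proj(s,p)-[190,140])*6,(proj(s,p+[0,0,.024])-[190,140])*6)
t=grab("top");cv2.imwrite("pics/l2.png",t['color'][100:300,100:300,::-1])
E
```

```text
t12.0 pos [0.5333 0.1499 0.1979] yaw 1.408 F [-0.4 -1.1  0. ] w 0.0257 | tx 2.0 ty 1.1 tz 17.9 twist -0.005 |d| 18
[277.10714958 452.70779656] [273.36356749 421.44141432]
```

View pics/l1.png

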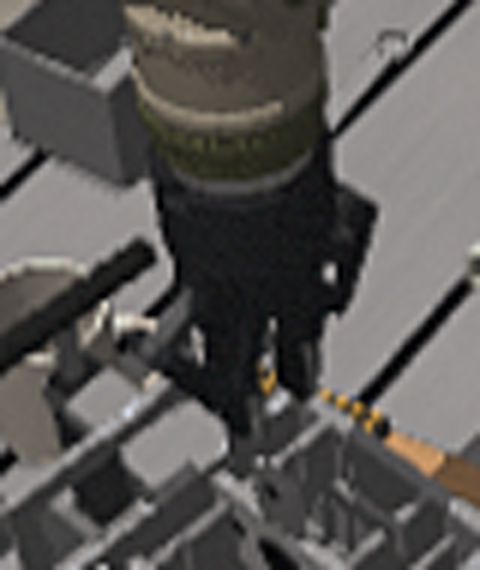

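The fingertips, at (240,430) and (300,395), are above and on either side of the tab top, at (275,478). The tip again appears about 28 mm above the reading. I'll descend with force checks.

Request:
apply_moves([
  {"tx": 2, "ty": 1, "tz": 12, "twist": 0, "grip": 0.4},
  {"tx": 2, "ty": 1, "tz": 24, "twist": 0, "grip": 0.4},
  {"tx": 2, "ty": 1, "tz": 36, "twist": 0, "grip": 0.4},
  {"tx": 2, "ty": 1, "tz": 48, "twist": 0, "grip": 0.4},
  {"tx": 2, "ty": 1, "tz": 54, "twist": 0, "grip": 0.4},
])

```text
clock: 12.5
tool_pos: [0.5364, 0.1508, 0.1472]
tcp_rot: [2.397, 2.03, 0.001]
contact_force: [0.2, -1.1, 0.5]
gripper_width: 0.0255
```

```bash
python3 - <<'E'
from h import *
to(.5347,.1517,.125,1.413)
s=grab("side");crop(s,190,140,80,95,6,"l3.png")
E
```

```text
t12.5 pos [0.5364 0.1508 0.1472] yaw 1.406 F [ 0.2 -1.1  0.5] w 0.0255 | tx 0.6 ty -1.9 tz 22.2 twist -0.007 |d| 22
```

View pics/l3.png

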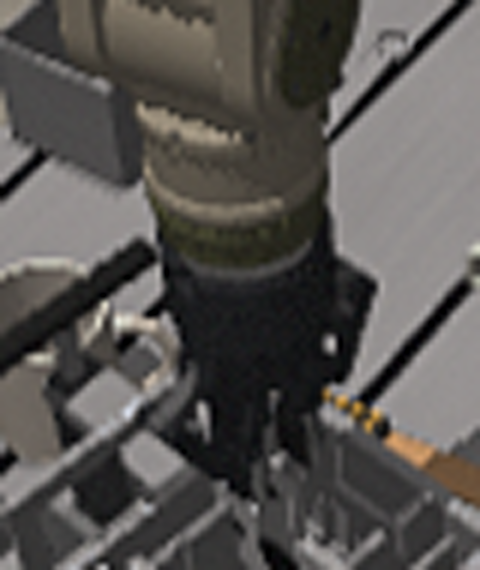

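Request:
apply_moves([
  {"tx": 0.5, "ty": -2, "tz": 7, "twist": 0, "grip": 0.4},
  {"tx": 0.5, "ty": -2, "tz": 14, "twist": 0, "grip": 0.4},
  {"tx": 0.5, "ty": -2, "tz": 20, "twist": 0, "grip": 0.4},
  {"tx": 0.5, "ty": -2, "tz": 20, "twist": 0, "grip": 0.4},
  {"tx": 0.5, "ty": -2, "tz": 20, "twist": 0, "grip": 0.6},
])

```text
clock: 12.97
tool_pos: [0.534, 0.1504, 0.1267]
tcp_rot: [-2.399, -2.028, 0.001]
contact_force: [1.0, 0.3, 0.2]
gripper_width: 0.0172
```

Request:
apply_moves([
  {"tx": 0, "ty": 0, "tz": 0, "twist": 0, "grip": 1},
  {"tx": 0, "ty": 0, "tz": 0, "twist": 0, "grip": 1},
  {"tx": 0, "ty": 0, "tz": 0, "twist": 0, "grip": 1},
  {"tx": 0, "ty": 0, "tz": 0, "twist": 0, "grip": 1},
  {"tx": 0, "ty": 0, "tz": 0, "twist": 0, "grip": 1},
])

```text
clock: 13.38
tool_pos: [0.5345, 0.1509, 0.1272]
tcp_rot: [-2.398, -2.029, -0.002]
contact_force: [-0.2, 4.1, 0.6]
gripper_width: 0.0068
```

```bash
python3 - <<'E'
from h import *
to(.5347,.1517,.125,1.413)
s=grab("side");crop(s,190,140,80,95,6,"l4.png")
E
```

```text
t13.4 pos [0.5345 0.1509 0.1272] yaw 1.404 F [-0.2  4.1  0.6] w 0.0068 | tx 0.9 ty 0.1 tz 2.2 twist -0.009 |d| 2
```

View pics/l4.png

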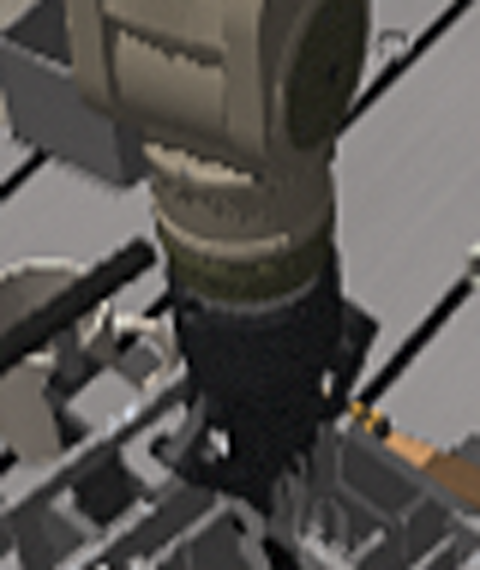

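The tab is gripped (width 6.8 mm). The plate's lower edge is now at 0.082, so it sits at reading − 0.045. I'll lift straight up.

Request:
apply_moves([
  {"tx": 0, "ty": 0, "tz": -8, "twist": 0, "grip": 1},
  {"tx": 0, "ty": 0, "tz": -18, "twist": 0, "grip": 1},
  {"tx": 0, "ty": 0, "tz": -30, "twist": 0, "grip": 1},
  {"tx": 0, "ty": 0, "tz": -45, "twist": 0, "grip": 1},
  {"tx": 0, "ty": 0, "tz": -60, "twist": 0, "grip": 1},
])

```text
clock: 13.85
tool_pos: [0.5339, 0.1499, 0.1881]
tcp_rot: [2.398, 2.028, -0.002]
contact_force: [0.5, 0.3, -0.4]
gripper_width: 0.0071
```

Request:
apply_moves([
  {"tx": 0, "ty": 0, "tz": -20, "twist": 0, "grip": 1},
  {"tx": 0, "ty": 0, "tz": -45, "twist": 0, "grip": 1},
  {"tx": 0, "ty": 0, "tz": -70, "twist": 0, "grip": 1},
  {"tx": 0, "ty": 0, "tz": -90, "twist": 0, "grip": 1},
  {"tx": 0, "ty": 0, "tz": -100, "twist": 0, "grip": 1},
])

```text
clock: 14.27
tool_pos: [0.535, 0.1495, 0.2911]
tcp_rot: [2.396, 2.025, 0.004]
contact_force: [0.3, 0.5, -0.2]
gripper_width: 0.0069
```

```bash
python3 - <<'E'
from h import *
q=fr(RK,0,.06);print(q);to(q[0],q[1],.28,1.464)
s=grab("side");crop(s,170,110,120,120,5,"l5.png")
t=grab("top");crop(t,170,110,220,130,3.6,"l6.png")
E
```

```text
[ 0.54680776 -0.21054314]
t14.3 pos [0.535  0.1495 0.2911] yaw 1.403 F [ 0.3  0.5 -0.2] w 0.0069 | tx -353.0 ty 71.6 tz 11.7 twist -0.061 |d| 360
```

View pics/l5.png

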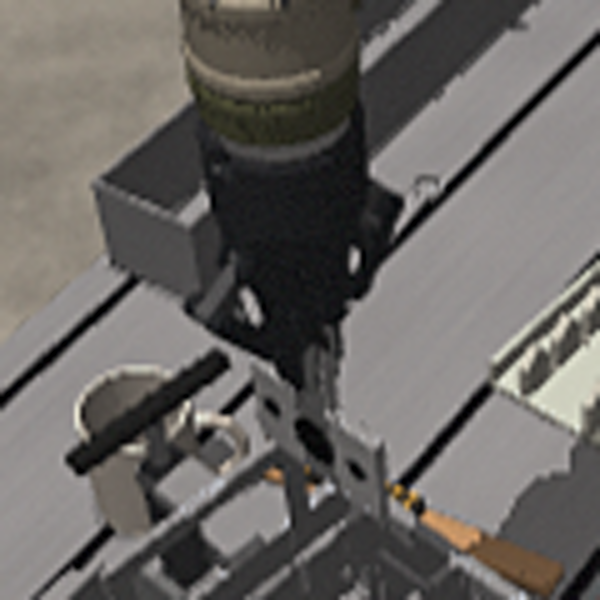

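View pics/l6.png

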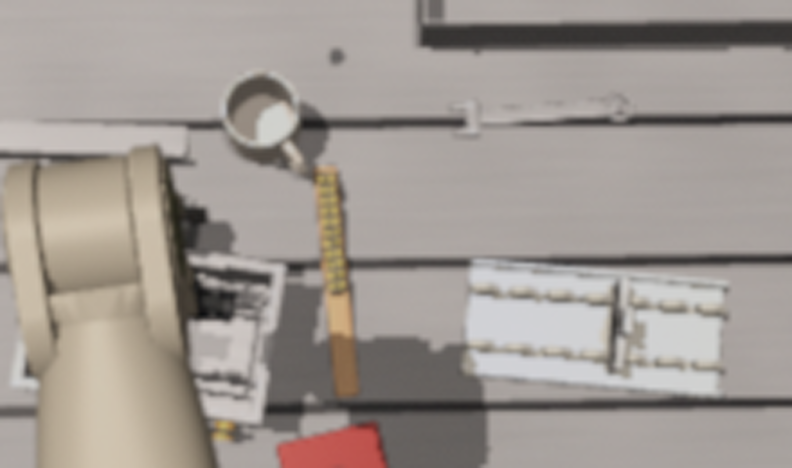

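```bash
cat >> h.py <<'E'
def rack(t):
    c=t['color'][150:250,280:420].astype(int)
    m=((c.min(2)>195)).astype(np.uint8); m=cv2.morphologyEx(m,cv2.MORPH_CLOSE,np.ones((9,9),np.uint8))
    cs=max(cv2.findContours(m,cv2.RETR_EXTERNAL,cv2.CHAIN_APPROX_NONE)[0],key=cv2.contourArea)
    b=cv2.boxPoints(cv2.minAreaRect(cs))+[280,150]
    W=np.array([onz(t,*p,.028)[:2] for p in b]);c=W.mean(0)
    e=[W[1]-W[0],W[2]-W[1]];L=max(e,key=np.linalg.norm);L=L if L[1]>0 else -L
    return c,np.arctan2(-L[0],L[1]),[np.linalg.norm(x) for x in e]
E
python3 - <<'E'
from h import *
print(rack(grab("top")))
E
```

```text
(array([ 0.53825244, -0.26770022]), np.float64(-0.10409975918040336), [np.float64(0.10862976548130793), np.float64(0.26616070772735806)])
```

Request:
apply_moves([
  {"tx": -35, "ty": 0, "tz": 0, "twist": 0, "grip": 1},
  {"tx": -70, "ty": 3, "tz": 0, "twist": 0, "grip": 1},
  {"tx": -105, "ty": 14, "tz": 0, "twist": 0, "grip": 1},
  {"tx": -140, "ty": 25, "tz": 0, "twist": 0, "grip": 1},
  {"tx": -175, "ty": 36, "tz": 0, "twist": 0, "grip": 1},
])

```text
clock: 14.83
tool_pos: [0.5396, -0.0298, 0.2858]
tcp_rot: [-2.398, -2.029, 0.003]
contact_force: [0.3, -0.2, -2.2]
gripper_width: 0.0069
```

```bash
python3 - <<'E'
from h import *
t=grab("top");print(rack(t))
crop(t,280,150,120,100,6,"m1.png")
to(.5468,-.2105,.20,1.464)
E
```

```text
(array([ 0.53882439, -0.26790701]), np.float64(-0.1132035637871677), [np.float64(0.10798354422346279), np.float64(0.26661749014048736)])
t14.9 pos [ 0.5409 -0.0364  0.2853] yaw 1.399 F [ 2.7 -4.4 -1.3] w 0.0072 | tx -170.1 ty 35.7 tz 86.2 twist -0.065 |d| 194
```

View pics/m1.png

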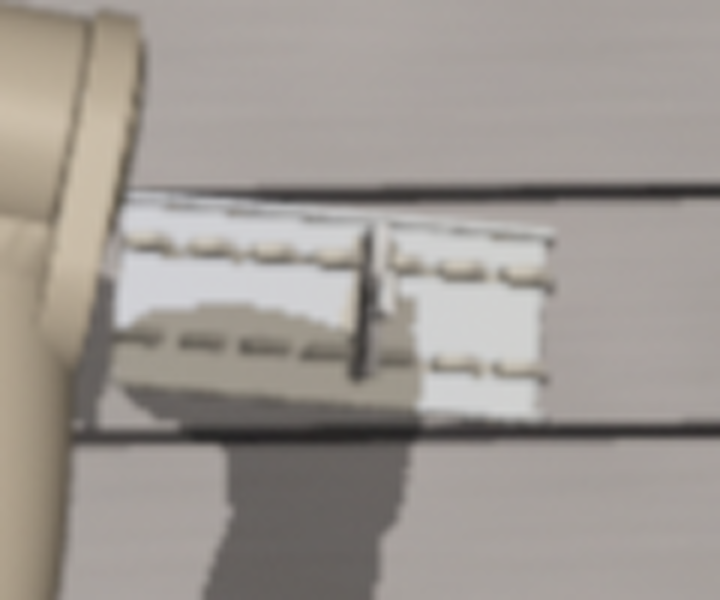

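```bash
python3 - <<'E'
from h import *
t=grab("top");T=P(290,170,8)
a=[(115,160),(203,168),(285,177),(365,185),(465,192),(537,202),(617,208)]
b=[(107,287),(192,293),(277,300),(357,310),(455,320),(527,325),(613,330)]
for p,q in zip(a,b): print(inv(RK,onz(t,*T(*p),.047)).round(4),inv(RK,onz(t,*T(*q),.047)).round(4))
E
```

```text
[0.0294 0.1231] [-0.0309  0.1218]
[0.0296 0.0814] [-0.0299  0.0818]
[0.0289 0.0424] [-0.0295  0.0417]
[0.0287 0.0045] [-0.0306  0.0039]
[ 0.0298 -0.0428] [-0.031  -0.0424]
[ 0.0283 -0.077 ] [-0.0302 -0.0763]
[ 0.029  -0.1149] [-0.0287 -0.1168]
```

```bash
sed -i 's/c=np.array(\[.5404,-.2702\])/c=np.array([.5402,-.2685])/' h.py; python3 - <<'E'
from h import *
q=fr(RK,0,.06);print(q);to(q[0],q[1],.20,1.464)
E
```

```text
[ 0.54660776 -0.20884314]
t14.9 pos [ 0.5404 -0.0332  0.2851] yaw 1.397 F [-0.8  0.  -1.7] w 0.0071 | tx -171.7 ty 36.5 tz 85.5 twist -0.067 |d| 195
```

Request:
apply_moves([
  {"tx": -34, "ty": 7, "tz": 10, "twist": -0.02, "grip": 1},
  {"tx": -70, "ty": 15, "tz": 25, "twist": -0.04, "grip": 1},
  {"tx": -105, "ty": 22, "tz": 45, "twist": -0.06, "grip": 1},
  {"tx": -140, "ty": 30, "tz": 65, "twist": -0.067, "grip": 1},
  {"tx": -172, "ty": 36.5, "tz": 85, "twist": -0.067, "grip": 1},
])

```text
clock: 15.35
tool_pos: [0.5473, -0.205, 0.2002]
tcp_rot: [-2.328, -2.108, 0.002]
contact_force: [0.2, 0.3, -1.7]
gripper_width: 0.0069
```

Request:
apply_moves([
  {"tx": 0, "ty": 0, "tz": 0, "twist": 0, "grip": 1},
  {"tx": 0, "ty": 0, "tz": 20, "twist": 0, "grip": 1},
  {"tx": 0, "ty": 0, "tz": 40, "twist": 0, "grip": 1},
  {"tx": 0, "ty": 0, "tz": 60, "twist": 0, "grip": 1},
  {"tx": 0, "ty": 0, "tz": 60, "twist": 0, "grip": 1},
])

```text
clock: 15.77
tool_pos: [0.5448, -0.2015, 0.137]
tcp_rot: [-2.323, -2.102, 0.005]
contact_force: [-0.7, 1.2, -2.1]
gripper_width: 0.0072
```

```bash
python3 - <<'E'
from h import *
to(.5466,-.2088,.12,1.464)
s=grab("side");crop(s,250,90,110,120,5,"m2.png")
E
```

```text
t15.8 pos [ 0.5448 -0.2015  0.137 ] yaw 1.471 F [-0.7  1.2 -2.1] w 0.0072 | tx -7.1 ty 2.6 tz 17.0 twist 0.007 |d| 19
```

View pics/m2.png

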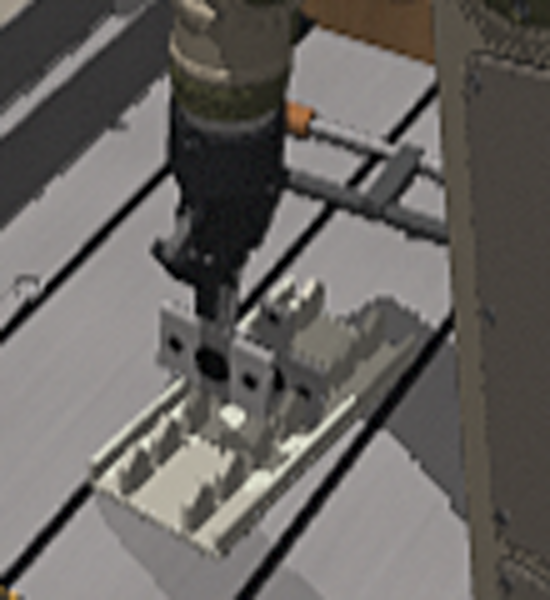

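```bash
python3 - <<'E'
from h import *
S=P(250,90,5)
for i in range(4):
    s=grab("side");print(r.get_obs()['tool_pos'].round(4))
p=r.get_obs()['tool_pos']
k=dict(c=p[:2],a=-.107)
crop(s,275,140,50,60,12,"m3.png")
for x in(-.048,.048):
  for z in(-.045,.015): q=fr(k,x,0);print(x,z,(proj(s,[*q,p[2]+z])-[275,140])*12)
E
```

```text
[ 0.547  -0.2026  0.1411]
[ 0.548  -0.2032  0.1424]
[ 0.5486 -0.2035  0.1431]
[ 0.549  -0.2038  0.1434]
-0.048 -0.045 [321.21441815 372.78274669]
-0.048 0.015 [334.96968702 226.10084326]
0.048 -0.045 [ 67.88563887 237.54988286]
0.048 0.015 [72.16825095 90.93563347]
```

View pics/m3.png

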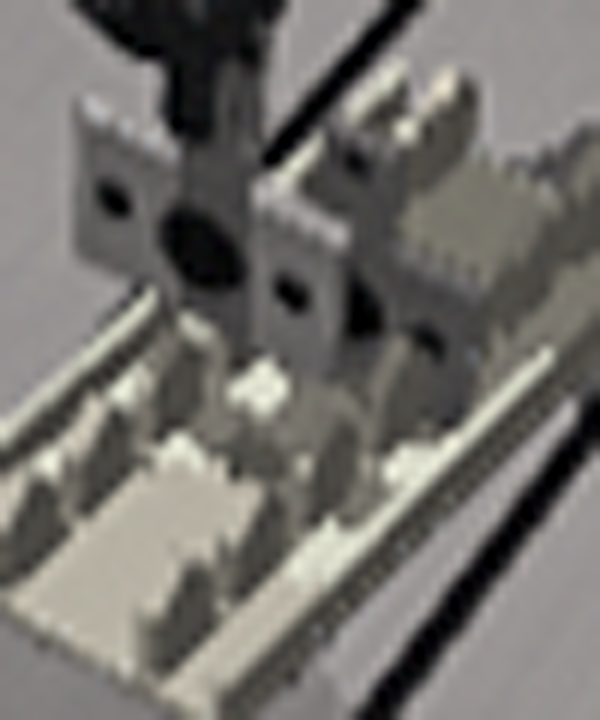

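The held plate appears within 1 px of where my tool offset predicts. The arm needs a settling pause after moves, so I'll hold still, then correct.

Request:
apply_moves([
  {"tx": 0, "ty": 0, "tz": 0, "twist": 0, "grip": 1},
  {"tx": 0, "ty": 0, "tz": 0, "twist": 0, "grip": 1},
  {"tx": 0, "ty": 0, "tz": 0, "twist": 0, "grip": 1},
  {"tx": 0, "ty": 0, "tz": 0, "twist": 0, "grip": 1},
  {"tx": 0, "ty": 0, "tz": 0, "twist": 0, "grip": 1},
])

```text
clock: 16.43
tool_pos: [0.5482, -0.2038, 0.1421]
tcp_rot: [2.329, 2.108, 0.0]
contact_force: [-0.6, -0.1, -1.2]
gripper_width: 0.0072
```

```bash
python3 - <<'E'
from h import *
q=fr(RK,0,.06);to(*q,.12,1.464)
E
```

```text
t16.4 pos [ 0.5482 -0.2038  0.1421] yaw 1.471 F [-0.6 -0.1 -1.2] w 0.0072 | tx -5.1 ty -1.1 tz 22.1 twist 0.007 |d| 23
```

Request:
apply_moves([
  {"tx": -3, "ty": -0.5, "tz": 5, "twist": 0.007, "grip": 1},
  {"tx": -5, "ty": -1, "tz": 12, "twist": 0.007, "grip": 1},
  {"tx": -5, "ty": -1, "tz": 22, "twist": 0.007, "grip": 1},
  {"tx": -5, "ty": -1, "tz": 22, "twist": 0.007, "grip": 1},
  {"tx": -5, "ty": -1, "tz": 22, "twist": 0.007, "grip": 1},
])

```text
clock: 16.85
tool_pos: [0.5456, -0.2082, 0.1184]
tcp_rot: [-2.335, -2.098, 0.001]
contact_force: [-0.1, 0.6, -0.7]
gripper_width: 0.0072
```

```bash
python3 - <<'E'
from h import *
for i in range(3): s=grab("side")
q=fr(RK,0,.06);to(*q,.055,1.464)
crop(s,275,140,50,60,12,"m4.png")
p=r.get_obs()['tool_pos'];k=dict(c=p[:2],a=-.107)
for x in(-.048,.048):
  for z in(-.045,.015): q=fr(k,x,0);print(x,z,(proj(s,[*q,p[2]+z])-[275,140])*12)
for y in (.06,):
  for x in(-.03,.03): print("slot floor/comb",[(proj(s,[*fr(RK,x,y),z])-[275,140])*12 for z in(.038,.052)])
for x in(-.03,.03): print("teeth",[(proj(s,[*fr(RK,x,y),.050])-[275,140])*12 for y in(.12,.08,.04)])
E
```

```text
t17.0 pos [ 0.5467 -0.2087  0.12  ] yaw 1.464 F [ 0.5 -0.3 -1.5] w 0.0071 | tx -0.2 ty -0.1 tz 65.0 twist 0.000 |d| 65
-0.048 -0.045 [330.28146341 420.40796423]
-0.048 0.015 [344.1498932  277.74847918]
0.048 -0.045 [ 80.37238462 285.64619302]
0.048 0.015 [ 85.02776362 142.93804946]
slot floor/comb [array([275.75667865, 477.39640461]), array([278.38321626, 446.34581611])]
slot floor/comb [array([122.93171909, 393.30254813]), array([124.30770398, 362.20224838])]
teeth [array([163.4490335 , 561.49871769]), array([240.42582863, 487.12217566]), array([314.99808166, 415.06895103])]
teeth [array([  8.20783233, 473.14424873]), array([ 86.07668097, 401.61278435]), array([161.56049082, 332.27225152])]
```

View pics/m4.png

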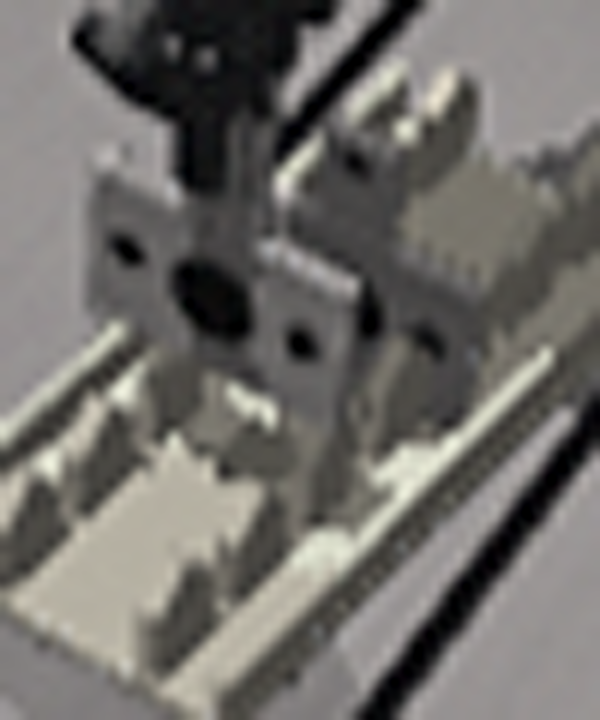

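Request:
apply_moves([
  {"tx": -1, "ty": 1, "tz": 6, "twist": 0, "grip": 1},
  {"tx": -1, "ty": 1, "tz": 12, "twist": 0, "grip": 1},
  {"tx": -1, "ty": 1, "tz": 18, "twist": 0, "grip": 1},
  {"tx": -1, "ty": 1, "tz": 24, "twist": 0, "grip": 1},
  {"tx": -1, "ty": 1, "tz": 30, "twist": 0, "grip": 1},
])

```text
clock: 17.42
tool_pos: [0.5473, -0.2096, 0.089]
tcp_rot: [-2.336, -2.099, 0.0]
contact_force: [-0.3, 0.4, -2.6]
gripper_width: 0.0069
```

Request:
apply_moves([
  {"tx": 0, "ty": 0, "tz": 3, "twist": 0, "grip": 1},
  {"tx": 0, "ty": 0, "tz": 6, "twist": 0, "grip": 1},
  {"tx": 0, "ty": 0, "tz": 9, "twist": 0, "grip": 1},
  {"tx": 0, "ty": 0, "tz": 12, "twist": 0, "grip": 1},
  {"tx": 0, "ty": 0, "tz": 12, "twist": 0, "grip": 1},
])

```text
clock: 17.83
tool_pos: [0.5474, -0.21, 0.0774]
tcp_rot: [2.337, 2.099, -0.001]
contact_force: [0.7, -1.0, -1.2]
gripper_width: 0.0069
```

```bash
python3 - <<'E'
from h import *
s=grab("side")
q=fr(RK,0,.06);to(*q,.055,1.464)
crop(s,275,140,50,60,12,"m5.png")
E
```

```text
t17.9 pos [ 0.5474 -0.21    0.0776] yaw 1.464 F [-0.7 -1.2 -2.4] w 0.0070 | tx 1.1 ty -0.9 tz 22.6 twist -0.000 |d| 23
```

View pics/m5.png

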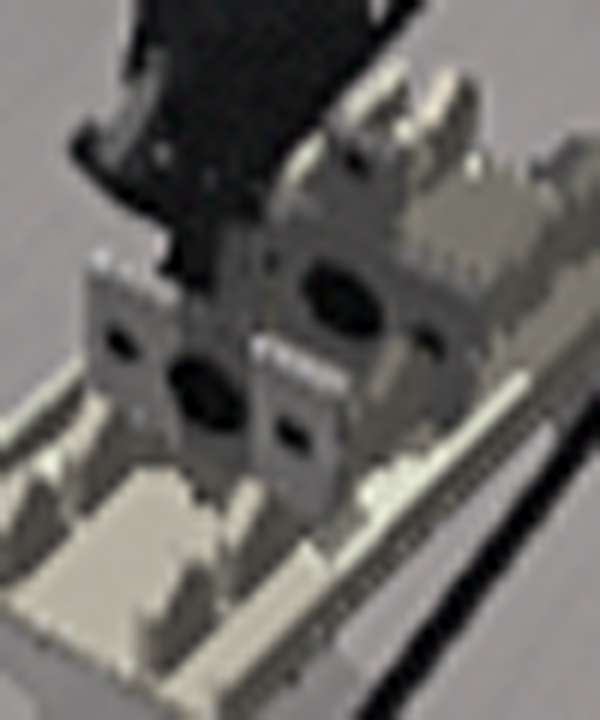

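The plate stands between the teeth (the 80 mm tooth at (245,500) is in front of it) with no contact force. I'll lower it to the floor.

Request:
apply_moves([
  {"tx": 0, "ty": 0, "tz": 4, "twist": 0, "grip": 1},
  {"tx": 0, "ty": 0, "tz": 8, "twist": 0, "grip": 1},
  {"tx": 0, "ty": 0, "tz": 12, "twist": 0, "grip": 1},
  {"tx": 0, "ty": 0, "tz": 16, "twist": 0, "grip": 1},
  {"tx": 0, "ty": 0, "tz": 19, "twist": 0, "grip": 1},
])

```text
clock: 18.3
tool_pos: [0.5474, -0.2099, 0.0584]
tcp_rot: [2.337, 2.1, -0.001]
contact_force: [-0.6, -2.0, 0.5]
gripper_width: 0.0072
```

Request:
apply_moves([
  {"tx": 0, "ty": 0, "tz": 0.5, "twist": 0, "grip": 1},
  {"tx": 0, "ty": 0, "tz": 1, "twist": 0, "grip": 1},
  {"tx": 0, "ty": 0, "tz": 2, "twist": 0, "grip": 1},
  {"tx": 0, "ty": 0, "tz": 3, "twist": 0, "grip": 1},
  {"tx": 0, "ty": 0, "tz": 3, "twist": 0, "grip": 1},
])

```text
clock: 18.72
tool_pos: [0.5476, -0.2099, 0.0559]
tcp_rot: [2.337, 2.1, -0.0]
contact_force: [0.3, -2.6, -1.4]
gripper_width: 0.0072
```

Request:
apply_moves([
  {"tx": 0, "ty": 0, "tz": 0.5, "twist": 0, "grip": 1},
  {"tx": 0, "ty": 0, "tz": 1, "twist": 0, "grip": 1},
  {"tx": 0, "ty": 0, "tz": 2, "twist": 0, "grip": 1},
  {"tx": 0, "ty": 0, "tz": 3, "twist": 0, "grip": 1},
  {"tx": 0, "ty": 0, "tz": 3, "twist": 0, "grip": 1},
])

```text
clock: 19.13
tool_pos: [0.5477, -0.2099, 0.0534]
tcp_rot: [2.336, 2.099, 0.0]
contact_force: [-0.6, -2.4, 2.5]
gripper_width: 0.0069
```

Request:
apply_moves([
  {"tx": 0, "ty": 0, "tz": 0.5, "twist": 0, "grip": 1},
  {"tx": 0, "ty": 0, "tz": 1, "twist": 0, "grip": 1},
  {"tx": 0, "ty": 0, "tz": 1.5, "twist": 0, "grip": 1},
  {"tx": 0, "ty": 0, "tz": 2, "twist": 0, "grip": 1},
  {"tx": 0, "ty": 0, "tz": 2, "twist": 0, "grip": 1},
])

```text
clock: 19.55
tool_pos: [0.5478, -0.21, 0.0534]
tcp_rot: [2.335, 2.098, 0.001]
contact_force: [-5.9, -0.1, 15.6]
gripper_width: 0.0073
```

The plate touched the floor at a reading of 0.0534 (0.053 predicted). I'll release it and go up.

Request:
apply_moves([
  {"tx": 0, "ty": 0, "tz": -2, "twist": 0, "grip": 1},
  {"tx": 0, "ty": 0, "tz": -2, "twist": 0, "grip": 0.7},
  {"tx": 0, "ty": 0, "tz": -2, "twist": 0, "grip": 0.4},
  {"tx": 0, "ty": 0, "tz": -2, "twist": 0, "grip": 0.4},
  {"tx": 0, "ty": 0, "tz": -2, "twist": 0, "grip": 0.4},
])

```text
clock: 19.97
tool_pos: [0.5473, -0.2092, 0.0523]
tcp_rot: [-2.336, -2.099, -0.0]
contact_force: [0.2, 0.6, -0.9]
gripper_width: 0.0257
```

Request:
apply_moves([
  {"tx": 0, "ty": 0, "tz": -20, "twist": 0, "grip": 0.4},
  {"tx": 0, "ty": 0, "tz": -50, "twist": 0, "grip": 0.4},
  {"tx": 0, "ty": 0, "tz": -85, "twist": 0, "grip": 0.4},
  {"tx": 0, "ty": 0, "tz": -125, "twist": 0, "grip": 0.4},
  {"tx": 0, "ty": 0, "tz": -165, "twist": 0, "grip": 0.4},
])

```text
clock: 20.38
tool_pos: [0.5469, -0.2091, 0.2187]
tcp_rot: [-2.335, -2.099, 0.0]
contact_force: [1.8, -0.6, 0.6]
gripper_width: 0.026
```

```bash
python3 - <<'E'
from h import *
s=grab("side")
crop(s,265,140,70,70,8,"m6.png")
q=fr(TK,0,.04);print(q);to(*q,.30,1.413)
E
```

```text
[0.54729374 0.23070176]
t20.4 pos [ 0.5502 -0.2109  0.2281] yaw 1.464 F [ 2.4 -1.8  5.9] w 0.0256 | tx 438.5 ty -49.1 tz -74.3 twist 0.051 |d| 447
```

View pics/m6.png

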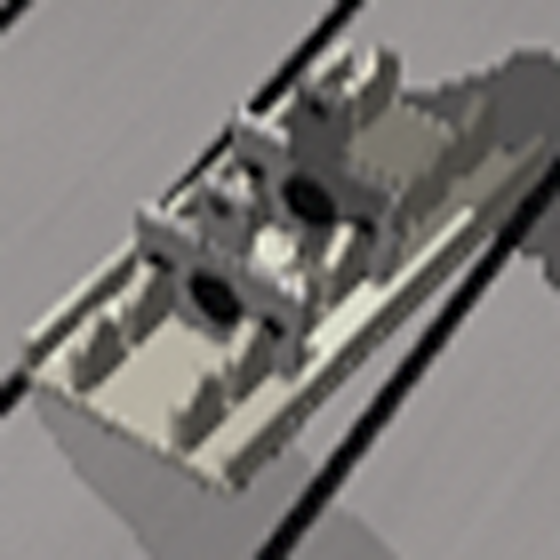

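The plate now stands in slot +60 like the dry one: (220,290) against (310,195). Now plate B, in the +40 slot.

Request:
apply_moves([
  {"tx": 20, "ty": -2, "tz": -30, "twist": 0.01, "grip": 0.4},
  {"tx": 50, "ty": -5, "tz": -55, "twist": 0.02, "grip": 0.4},
  {"tx": 90, "ty": -10, "tz": -70, "twist": 0.03, "grip": 0.4},
  {"tx": 130, "ty": -14, "tz": -74, "twist": 0.04, "grip": 0.4},
  {"tx": 170, "ty": -19, "tz": -74, "twist": 0.05, "grip": 0.4},
])

```text
clock: 20.85
tool_pos: [0.5475, -0.0373, 0.2934]
tcp_rot: [2.389, 2.037, 0.004]
contact_force: [0.6, 0.4, 0.4]
gripper_width: 0.0256
```

Request:
apply_moves([
  {"tx": 40, "ty": -2, "tz": 0, "twist": 0, "grip": 0.4},
  {"tx": 80, "ty": -5, "tz": 0, "twist": 0, "grip": 0.4},
  {"tx": 120, "ty": -9, "tz": 0, "twist": 0, "grip": 0.4},
  {"tx": 160, "ty": -13, "tz": 0, "twist": 0, "grip": 0.4},
  {"tx": 200, "ty": -17, "tz": 0, "twist": 0, "grip": 0.4},
])

```text
clock: 21.27
tool_pos: [0.5609, 0.1638, 0.2914]
tcp_rot: [-2.388, -2.041, 0.0]
contact_force: [0.5, -1.0, -0.1]
gripper_width: 0.0257
```

Request:
apply_moves([
  {"tx": 40, "ty": 0, "tz": 0, "twist": 0, "grip": 0.4},
  {"tx": 65, "ty": 0, "tz": 0, "twist": 0, "grip": 0.4},
  {"tx": 65, "ty": 0, "tz": 0, "twist": 0, "grip": 0.4},
  {"tx": 65, "ty": 0, "tz": 0, "twist": 0, "grip": 0.4},
  {"tx": 65, "ty": 0, "tz": 0, "twist": 0, "grip": 0.4},
])

```text
clock: 21.68
tool_pos: [0.5711, 0.2255, 0.2912]
tcp_rot: [-2.388, -2.041, 0.002]
contact_force: [0.3, -0.8, -0.0]
gripper_width: 0.0257
```

```bash
python3 - <<'E'
from h import *
q=fr(TK,0,.04);to(q[0],q[1],.20,1.408)
t=grab("top");print(rack(t))
E
```

```text
t21.7 pos [0.5711 0.2255 0.2912] yaw 1.414 F [ 0.3 -0.8 -0. ] w 0.0257 | tx 1.5 ty -24.2 tz 91.2 twist 0.006 |d| 94
(array([ 0.53825246, -0.26770022]), np.float64(-0.10409981432384827), [np.float64(0.10862975127169579), np.float64(0.2661607089169233)])
```

Request:
apply_moves([
  {"tx": 1, "ty": -24, "tz": 0, "twist": 0.006, "grip": 0.4},
  {"tx": 1, "ty": -24, "tz": 25, "twist": 0.006, "grip": 0.4},
  {"tx": 1, "ty": -24, "tz": 55, "twist": 0.006, "grip": 0.4},
  {"tx": 1, "ty": -24, "tz": 85, "twist": 0.006, "grip": 0.4},
  {"tx": 1, "ty": -24, "tz": 90, "twist": 0.006, "grip": 0.4},
])

```text
clock: 22.15
tool_pos: [0.5448, 0.228, 0.197]
tcp_rot: [-2.395, -2.028, 0.011]
contact_force: [-0.8, -0.4, -0.5]
gripper_width: 0.0256
```

Request:
apply_moves([
  {"tx": 0, "ty": 0, "tz": 10, "twist": 0, "grip": 0.4},
  {"tx": 0, "ty": 0, "tz": 15, "twist": 0, "grip": 0.4},
  {"tx": 0, "ty": 0, "tz": 15, "twist": 0, "grip": 0.4},
  {"tx": 0, "ty": 0, "tz": 15, "twist": 0, "grip": 0.4},
  {"tx": 0, "ty": 0, "tz": 15, "twist": 0, "grip": 0.4},
])

```text
clock: 22.57
tool_pos: [0.5488, 0.2306, 0.1884]
tcp_rot: [2.394, 2.032, 0.004]
contact_force: [-1.5, -0.7, -0.2]
gripper_width: 0.0259
```

```bash
python3 - <<'E'
from h import *
s=grab("side");q=fr(TK,0,.04);to(*q,.127,1.408)
crop(s,175,150,80,95,6,"n1.png")
S=P(160,160,6)
print([(np.array(S(*p))-[175,150])*6 for p in[(332,457),(455,358)]])
p=r.get_obs()['tool_pos'];print((proj(s,p+[0,0,.028])-[175,150])*6)
E
```

```text
t22.6 pos [0.5487 0.2307 0.1883] yaw 1.408 F [-0.3  0.8 -0.6] w 0.0259 | tx -0.2 ty -1.5 tz 61.3 twist -0.000 |d| 61
[array([239.5, 514.5]), array([362.5, 415.5])]
[227.48382897 466.13442653]
```

View pics/n1.png

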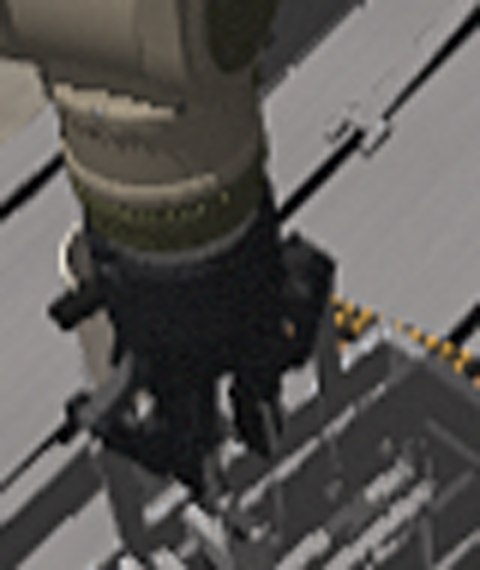

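The fingertips, at (205,490) and (265,450), are on either side of the tab at (240,514). I'll go down.

Request:
apply_moves([
  {"tx": 0, "ty": -1, "tz": 14, "twist": 0, "grip": 0.4},
  {"tx": 0, "ty": -1.5, "tz": 28, "twist": 0, "grip": 0.4},
  {"tx": 0, "ty": -1.5, "tz": 42, "twist": 0, "grip": 0.4},
  {"tx": 0, "ty": -1.5, "tz": 54, "twist": 0, "grip": 0.4},
  {"tx": 0, "ty": -1.5, "tz": 61, "twist": 0, "grip": 0.4},
])

```text
clock: 23.03
tool_pos: [0.5462, 0.2308, 0.1252]
tcp_rot: [-2.394, -2.034, 0.001]
contact_force: [-0.4, -0.1, -0.2]
gripper_width: 0.0254
```

Request:
apply_moves([
  {"tx": 0, "ty": 0, "tz": 0, "twist": 0, "grip": 0.4},
  {"tx": 0, "ty": 0, "tz": 0, "twist": 0, "grip": 0.8},
  {"tx": 0, "ty": 0, "tz": 0, "twist": 0, "grip": 1},
  {"tx": 0, "ty": 0, "tz": 0, "twist": 0, "grip": 1},
  {"tx": 0, "ty": 0, "tz": 0, "twist": 0, "grip": 1},
])

```text
clock: 23.45
tool_pos: [0.547, 0.2309, 0.1268]
tcp_rot: [2.394, 2.033, 0.002]
contact_force: [0.2, 0.4, 0.8]
gripper_width: 0.0073
```

Request:
apply_moves([
  {"tx": 0, "ty": 0, "tz": 0, "twist": 0, "grip": 1},
  {"tx": 0, "ty": 0, "tz": 0, "twist": 0, "grip": 1},
  {"tx": 0, "ty": 0, "tz": 0, "twist": 0, "grip": 1},
  {"tx": 0, "ty": 0, "tz": 0, "twist": 0, "grip": 1},
  {"tx": 0, "ty": 0, "tz": 0, "twist": 0, "grip": 1},
])

```text
clock: 23.87
tool_pos: [0.547, 0.2309, 0.1266]
tcp_rot: [2.394, 2.033, 0.002]
contact_force: [0.2, -0.7, 4.8]
gripper_width: 0.0069
```

Request:
apply_moves([
  {"tx": 0, "ty": 0, "tz": -8, "twist": 0, "grip": 1},
  {"tx": 0, "ty": 0, "tz": -18, "twist": 0, "grip": 1},
  {"tx": 0, "ty": 0, "tz": -30, "twist": 0, "grip": 1},
  {"tx": 0, "ty": 0, "tz": -45, "twist": 0, "grip": 1},
  {"tx": 0, "ty": 0, "tz": -60, "twist": 0, "grip": 1},
])

```text
clock: 24.28
tool_pos: [0.5456, 0.2305, 0.1864]
tcp_rot: [-2.394, -2.033, 0.003]
contact_force: [-0.2, -0.4, -0.9]
gripper_width: 0.0072
```

Request:
apply_moves([
  {"tx": 0, "ty": 0, "tz": -20, "twist": 0, "grip": 1},
  {"tx": 0, "ty": 0, "tz": -45, "twist": 0, "grip": 1},
  {"tx": 0, "ty": 0, "tz": -70, "twist": 0, "grip": 1},
  {"tx": 0, "ty": 0, "tz": -90, "twist": 0, "grip": 1},
  {"tx": 0, "ty": 0, "tz": -105, "twist": 0, "grip": 1},
])

```text
clock: 24.7
tool_pos: [0.5463, 0.2306, 0.2935]
tcp_rot: [2.394, 2.033, 0.002]
contact_force: [0.9, 0.9, -1.8]
gripper_width: 0.0073
```

```bash
python3 - <<'E'
from h import *
s=grab("side");t=grab("top");print(rack(t))
q=fr(RK,0,.099);print(q);to(*q,.20,1.464)
crop(s,160,110,120,120,5,"n2.png")
E
```

```text
(array([ 0.53825246, -0.26770022]), np.float64(-0.10409981432384827), [np.float64(0.10862975127169579), np.float64(0.2661607089169233)])
[ 0.5507728  -0.17006619]
t24.8 pos [0.5473 0.2309 0.2942] yaw 1.408 F [-0.3 -0.5 -1.4] w 0.0070 | tx -395.3 ty 68.0 tz 93.8 twist -0.056 |d| 412
```

View pics/n2.png

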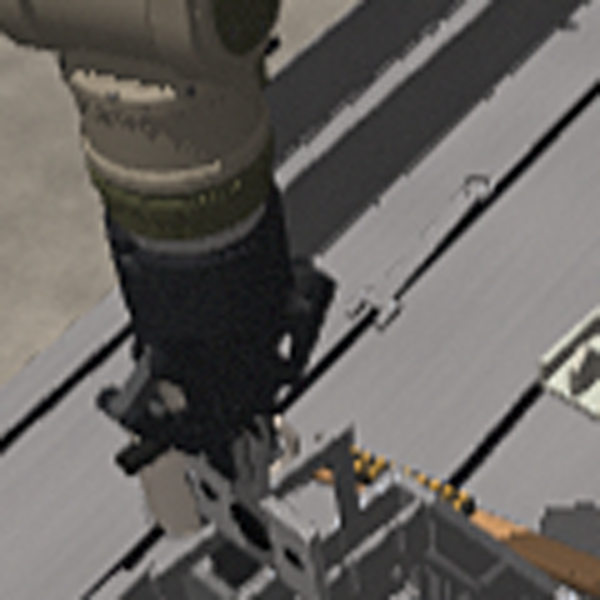

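Plate B is held at (240,530), clear of the combs. I'll carry it along the tank's −y first, then to the rack.

Request:
apply_moves([
  {"tx": -35, "ty": 0, "tz": 0, "twist": 0, "grip": 1},
  {"tx": -75, "ty": 0, "tz": 0, "twist": 0, "grip": 1},
  {"tx": -115, "ty": 0, "tz": 0, "twist": 0, "grip": 1},
  {"tx": -155, "ty": 0, "tz": 0, "twist": 0, "grip": 1},
  {"tx": -195, "ty": 10, "tz": 0, "twist": 0, "grip": 1},
])

```text
clock: 25.22
tool_pos: [0.5219, 0.0357, 0.29]
tcp_rot: [-2.392, -2.034, 0.003]
contact_force: [0.7, 0.4, -1.9]
gripper_width: 0.0072
```

Request:
apply_moves([
  {"tx": -38, "ty": 14, "tz": 0, "twist": -0.02, "grip": 1},
  {"tx": -76, "ty": 28, "tz": 0, "twist": -0.04, "grip": 1},
  {"tx": -114, "ty": 42, "tz": 10, "twist": -0.056, "grip": 1},
  {"tx": -150, "ty": 53, "tz": 25, "twist": -0.056, "grip": 1},
  {"tx": -175, "ty": 57, "tz": 40, "twist": -0.056, "grip": 1},
])

```text
clock: 25.63
tool_pos: [0.5525, -0.1488, 0.2491]
tcp_rot: [2.339, 2.097, -0.002]
contact_force: [0.4, 0.1, -1.9]
gripper_width: 0.007
```

```bash
python3 - <<'E'
from h import *
for i in range(3): s=grab("side")
q=fr(RK,0,.099);to(*q,.12,1.464)
crop(s,255,120,70,80,7,"n3.png")
t=grab("top");crop(t,280,150,120,90,6,"n4.png")
E
```

```text
t25.8 pos [ 0.5506 -0.1467  0.2477] yaw 1.460 F [-1.7  0.2 -0.7] w 0.0069 | tx -23.4 ty 3.5 tz 127.7 twist -0.004 |d| 130
```

View pics/n3.png

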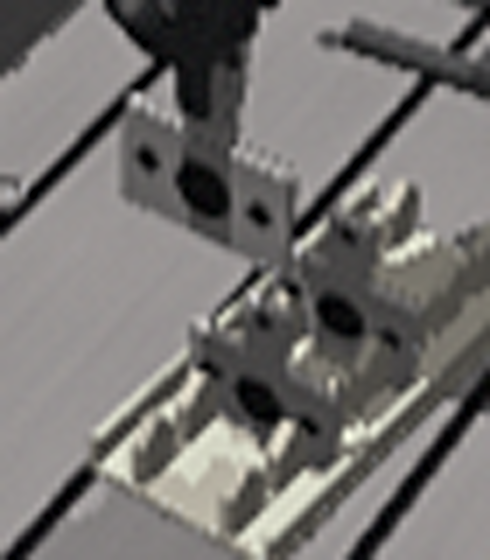

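```bash
python3 - <<'E'
from h import *
s=grab("side");p=r.get_obs()['tool_pos'];k=dict(c=p[:2],a=-.111)
for x in(-.048,.048):
  for z in(-.045,.015): q=fr(k,x,0);print(x,z,(proj(s,[*q,p[2]+z])-[255,120])*7)
crop(s,265,125,40,40,14,"n5.png")
E
```

```text
-0.048 -0.045 [276.20846115 269.20753309]
-0.048 0.015 [282.96941216 171.41933248]
0.048 -0.045 [116.87346387 185.62425881]
0.048 0.015 [117.16530238  88.158967  ]
```

View pics/n5.png

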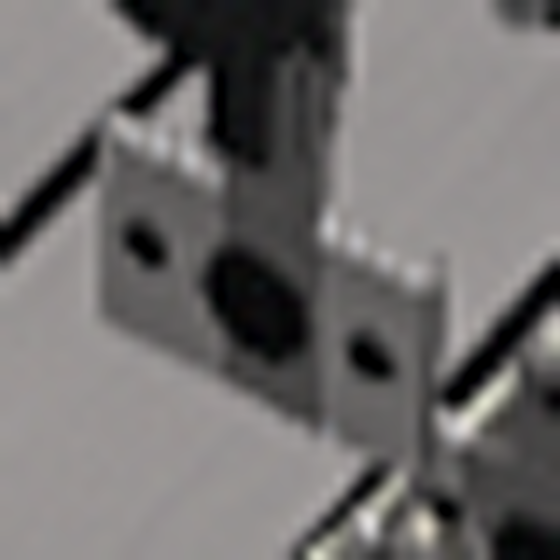

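View pics/n4.png

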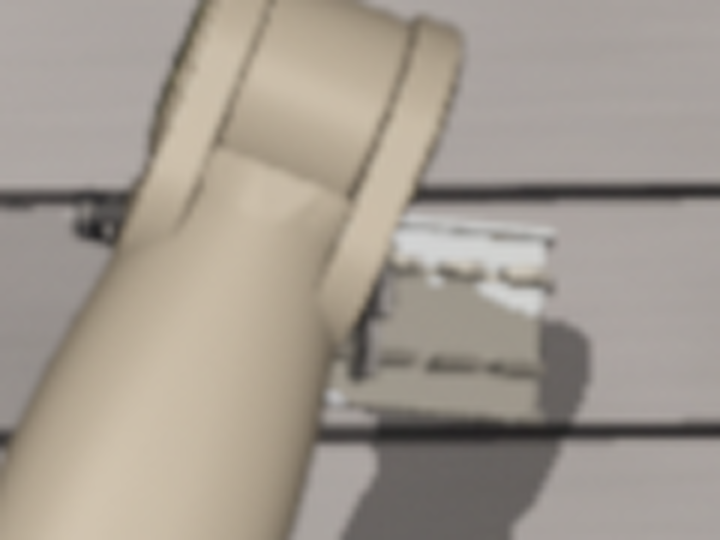

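The held plate is level to within about 1 px and the rack edge hasn't moved, still at (548,235). I'll go over slot +100 and down.

Request:
apply_moves([
  {"tx": -12, "ty": 2, "tz": 10, "twist": -0.004, "grip": 1},
  {"tx": -23, "ty": 3, "tz": 35, "twist": -0.004, "grip": 1},
  {"tx": -23, "ty": 3, "tz": 70, "twist": -0.004, "grip": 1},
  {"tx": -23, "ty": 3, "tz": 100, "twist": -0.004, "grip": 1},
  {"tx": -23, "ty": 3, "tz": 120, "twist": -0.004, "grip": 1},
])

```text
clock: 26.3
tool_pos: [0.5519, -0.1673, 0.1281]
tcp_rot: [-2.329, -2.105, 0.002]
contact_force: [0.5, 0.7, -1.2]
gripper_width: 0.0067
```

Request:
apply_moves([
  {"tx": 0, "ty": 0, "tz": 0, "twist": 0, "grip": 1},
  {"tx": 0, "ty": 0, "tz": 0, "twist": 0, "grip": 1},
  {"tx": 0, "ty": 0, "tz": 0, "twist": 0, "grip": 1},
  {"tx": 0, "ty": 0, "tz": 0, "twist": 0, "grip": 1},
  {"tx": 0, "ty": 0, "tz": 0, "twist": 0, "grip": 1},
])

```text
clock: 26.72
tool_pos: [0.5544, -0.1689, 0.133]
tcp_rot: [2.329, 2.103, 0.002]
contact_force: [0.0, 0.2, -1.1]
gripper_width: 0.007
```

```bash
python3 - <<'E'
from h import *
s=grab("side")
q=fr(RK,0,.099);to(*q,.078,1.464)
crop(s,255,130,70,80,7,"n6.png")
E
```

```text
t26.8 pos [ 0.5541 -0.1688  0.1327] yaw 1.468 F [-0.2  0.4 -0.5] w 0.0069 | tx -1.5 ty -3.4 tz 54.7 twist 0.004 |d| 55
```

View pics/n6.png

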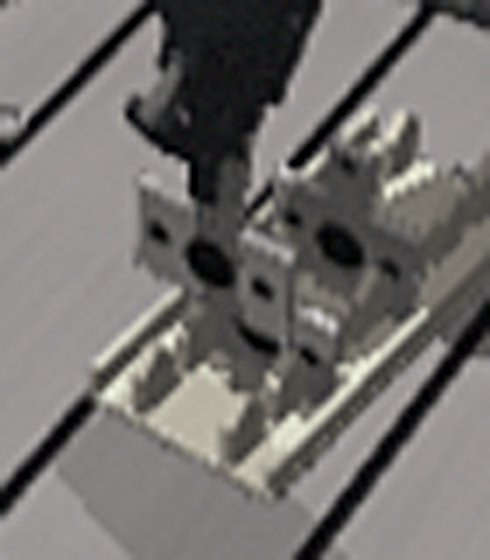

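Request:
apply_moves([
  {"tx": -1, "ty": -2, "tz": 10, "twist": 0.004, "grip": 1},
  {"tx": -1.5, "ty": -3, "tz": 22, "twist": 0.004, "grip": 1},
  {"tx": -1.5, "ty": -3, "tz": 34, "twist": 0.004, "grip": 1},
  {"tx": -1.5, "ty": -3, "tz": 40, "twist": 0.004, "grip": 1},
  {"tx": -1.5, "ty": -3, "tz": 40, "twist": 0.004, "grip": 1},
])

```text
clock: 27.18
tool_pos: [0.5485, -0.1692, 0.0891]
tcp_rot: [-2.335, -2.098, 0.002]
contact_force: [0.3, 0.3, -0.7]
gripper_width: 0.0065
```

Request:
apply_moves([
  {"tx": 0, "ty": 0, "tz": 4, "twist": 0, "grip": 1},
  {"tx": 0, "ty": 0, "tz": 8, "twist": 0, "grip": 1},
  {"tx": 0, "ty": 0, "tz": 12, "twist": 0, "grip": 1},
  {"tx": 0, "ty": 0, "tz": 15, "twist": 0, "grip": 1},
  {"tx": 0, "ty": 0, "tz": 15, "twist": 0, "grip": 1},
])

```text
clock: 27.6
tool_pos: [0.5497, -0.1698, 0.0754]
tcp_rot: [2.337, 2.1, -0.001]
contact_force: [0.4, -1.1, -1.4]
gripper_width: 0.0069
```

```bash
python3 - <<'E'
from h import *
s=grab("side")
q=fr(RK,0,.099);to(*q,.053,1.464)
crop(s,255,130,70,80,7,"n7.png")
E
```

```text
t27.6 pos [ 0.5497 -0.1698  0.0757] yaw 1.464 F [-0.5 -0.8 -2.6] w 0.0073 | tx -0.1 ty 1.1 tz 22.7 twist -0.000 |d| 23
```

View pics/n7.png

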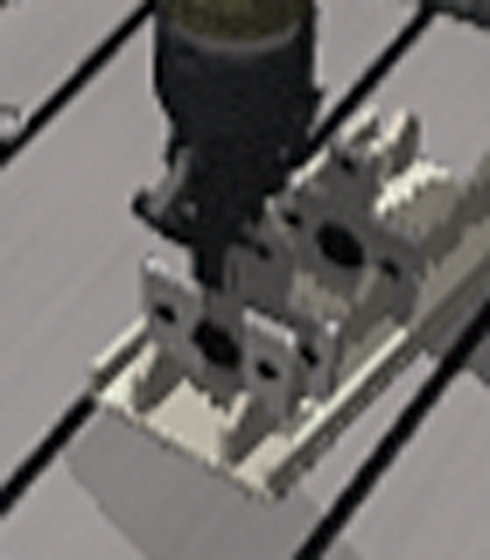

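The plate is in slot +100, behind the end teeth at (155,375) and (245,420), and isn't touching anything. I'll lower it to the floor.

Request:
apply_moves([
  {"tx": 0, "ty": 1, "tz": 4, "twist": 0, "grip": 1},
  {"tx": 0, "ty": 1, "tz": 8, "twist": 0, "grip": 1},
  {"tx": 0, "ty": 1, "tz": 12, "twist": 0, "grip": 1},
  {"tx": 0, "ty": 1, "tz": 16, "twist": 0, "grip": 1},
  {"tx": 0, "ty": 1, "tz": 20, "twist": 0, "grip": 1},
])

```text
clock: 28.07
tool_pos: [0.5508, -0.1699, 0.0555]
tcp_rot: [2.337, 2.1, -0.0]
contact_force: [-0.0, -2.1, -0.8]
gripper_width: 0.0073
```

Request:
apply_moves([
  {"tx": 0, "ty": 0, "tz": 0.5, "twist": 0, "grip": 1},
  {"tx": 0, "ty": 0, "tz": 1, "twist": 0, "grip": 1},
  {"tx": 0, "ty": 0, "tz": 2, "twist": 0, "grip": 1},
  {"tx": 0, "ty": 0, "tz": 3, "twist": 0, "grip": 1},
  {"tx": 0, "ty": 0, "tz": 4, "twist": 0, "grip": 1},
])

```text
clock: 28.48
tool_pos: [0.5509, -0.1699, 0.053]
tcp_rot: [2.336, 2.099, -0.0]
contact_force: [-5.3, -0.0, 13.4]
gripper_width: 0.007
```

On the floor at 0.053 with 13 N. I'll release and raise.

Request:
apply_moves([
  {"tx": 0, "ty": 0, "tz": -2, "twist": 0, "grip": 1},
  {"tx": 0, "ty": 0, "tz": -2, "twist": 0, "grip": 0.7},
  {"tx": 0, "ty": 0, "tz": -2, "twist": 0, "grip": 0.4},
  {"tx": 0, "ty": 0, "tz": -2, "twist": 0, "grip": 0.4},
  {"tx": 0, "ty": 0, "tz": -2, "twist": 0, "grip": 0.4},
])

```text
clock: 28.9
tool_pos: [0.5509, -0.1695, 0.0538]
tcp_rot: [-2.337, -2.1, -0.0]
contact_force: [-0.2, -0.1, -0.5]
gripper_width: 0.0259
```

Request:
apply_moves([
  {"tx": 0, "ty": 0, "tz": -20, "twist": 0, "grip": 0.4},
  {"tx": 0, "ty": 0, "tz": -50, "twist": 0, "grip": 0.4},
  {"tx": 0, "ty": 0, "tz": -85, "twist": 0, "grip": 0.4},
  {"tx": 0, "ty": 0, "tz": -125, "twist": 0, "grip": 0.4},
  {"tx": 0, "ty": 0, "tz": -165, "twist": 0, "grip": 0.4},
])

```text
clock: 29.32
tool_pos: [0.5502, -0.1693, 0.2201]
tcp_rot: [-2.336, -2.099, 0.0]
contact_force: [0.6, -0.6, 0.6]
gripper_width: 0.0257
```

Request:
apply_moves([
  {"tx": 20, "ty": 0, "tz": -30, "twist": 0.01, "grip": 0.4},
  {"tx": 50, "ty": 0, "tz": -60, "twist": 0.02, "grip": 0.4},
  {"tx": 90, "ty": 0, "tz": -80, "twist": 0.03, "grip": 0.4},
  {"tx": 130, "ty": 0, "tz": -82, "twist": 0.04, "grip": 0.4},
  {"tx": 170, "ty": 0, "tz": -82, "twist": 0.05, "grip": 0.4},
])

```text
clock: 29.73
tool_pos: [0.57, 0.0002, 0.3033]
tcp_rot: [2.388, 2.036, 0.005]
contact_force: [-0.5, -0.0, 0.0]
gripper_width: 0.0255
```

```bash
python3 - <<'E'
from h import *
s=grab("side")
crop(s,255,130,80,80,7,"n8.png")
q=fr(TK,0,.08);print(q);to(*q,.29,1.408)
E
```

```text
[0.55358747 0.27020352]
t29.8 pos [0.5696 0.0081 0.3023] yaw 1.419 F [-1.2  4.  -0.8] w 0.0257 | tx 256.6 ty -55.5 tz 13.5 twist 0.011 |d| 263
```

View pics/n8.png

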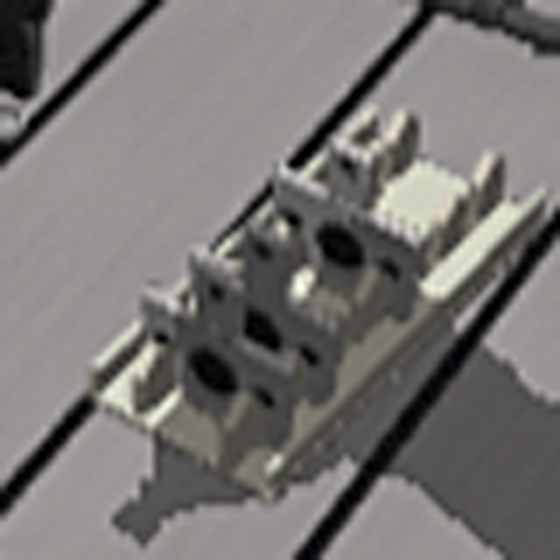

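Plates stand in slots +100 and +60, at (215,370) and (262,325), beside the dry one at (340,245). Now plate C, in the +80 slot.

Request:
apply_moves([
  {"tx": 30, "ty": -14, "tz": 0, "twist": 0.01, "grip": 0.4},
  {"tx": 65, "ty": -28, "tz": 0, "twist": 0.011, "grip": 0.4},
  {"tx": 100, "ty": -42, "tz": 0, "twist": 0.011, "grip": 0.4},
  {"tx": 138, "ty": -55, "tz": 0, "twist": 0.011, "grip": 0.4},
  {"tx": 178, "ty": -55, "tz": 0, "twist": 0.011, "grip": 0.4},
])

```text
clock: 30.2
tool_pos: [0.5402, 0.1851, 0.3017]
tcp_rot: [-2.399, -2.027, 0.0]
contact_force: [1.2, -0.3, -0.5]
gripper_width: 0.0255
```

Request:
apply_moves([
  {"tx": 35, "ty": 0, "tz": 0, "twist": 0, "grip": 0.4},
  {"tx": 65, "ty": 0, "tz": 0, "twist": 0, "grip": 0.4},
  {"tx": 77, "ty": 0, "tz": 0, "twist": 0, "grip": 0.4},
  {"tx": 77, "ty": 0, "tz": 0, "twist": 0, "grip": 0.4},
  {"tx": 77, "ty": 0, "tz": 0, "twist": 0, "grip": 0.4},
])

```text
clock: 30.62
tool_pos: [0.5551, 0.2595, 0.3002]
tcp_rot: [-2.398, -2.029, 0.002]
contact_force: [-0.5, -1.8, -0.5]
gripper_width: 0.0257
```

```bash
python3 - <<'E'
from h import *
t=grab("top");print(rack(t))
q=fr(TK,0,.08);to(*q,.19,1.408)
E
```

```text
(array([ 0.53792935, -0.26755359]), np.float64(-0.09650441545145642), [np.float64(0.10884616727911882), np.float64(0.2657628702560279)])
t30.7 pos [0.5551 0.2587 0.3005] yaw 1.403 F [ 0.4 -0.1 -0.4] w 0.0258 | tx 11.2 ty -3.4 tz 110.5 twist -0.005 |d| 111
```

Request:
apply_moves([
  {"tx": 11, "ty": -3, "tz": 15, "twist": -0.005, "grip": 0.4},
  {"tx": 11, "ty": -3, "tz": 40, "twist": -0.005, "grip": 0.4},
  {"tx": 11, "ty": -3, "tz": 70, "twist": -0.005, "grip": 0.4},
  {"tx": 11, "ty": -3, "tz": 95, "twist": -0.005, "grip": 0.4},
  {"tx": 11, "ty": -3, "tz": 110, "twist": -0.005, "grip": 0.4},
])

```text
clock: 31.08
tool_pos: [0.5529, 0.2683, 0.1881]
tcp_rot: [-2.396, -2.03, 0.005]
contact_force: [-1.0, -0.9, -0.2]
gripper_width: 0.0257
```

Request:
apply_moves([
  {"tx": 0, "ty": 0, "tz": 0, "twist": 0, "grip": 0.4},
  {"tx": 0, "ty": 0, "tz": 0, "twist": 0, "grip": 0.4},
  {"tx": 0, "ty": 0, "tz": 0, "twist": 0, "grip": 0.4},
  {"tx": 0, "ty": 0, "tz": 0, "twist": 0, "grip": 0.4},
  {"tx": 0, "ty": 0, "tz": 0, "twist": 0, "grip": 0.4},
])

```text
clock: 31.5
tool_pos: [0.5552, 0.2707, 0.1926]
tcp_rot: [2.394, 2.032, 0.004]
contact_force: [-0.1, 0.4, 0.6]
gripper_width: 0.0255
```

```bash
python3 - <<'E'
from h import *
s=grab("side");q=fr(TK,0,.08);to(*q,.127,1.408)
crop(s,160,160,80,95,6,"o1.png")
E
```

```text
t31.6 pos [0.555  0.2708 0.1924] yaw 1.408 F [-0.4  0.6 -0.2] w 0.0256 | tx -0.9 ty -1.4 tz 65.4 twist -0.000 |d| 65
```

View pics/o1.png

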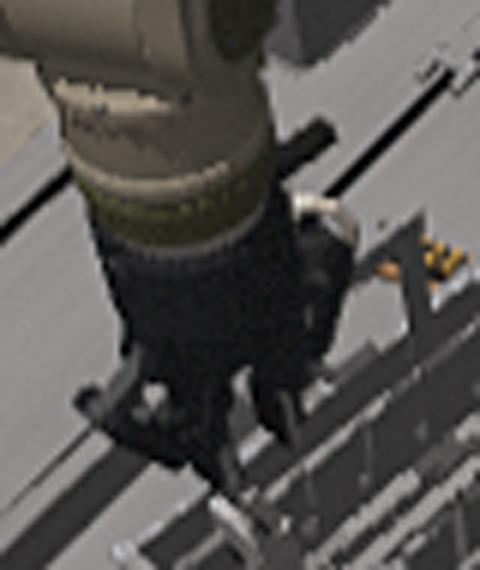

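The tips, at (235,485) and (290,440), are on either side of the tab at (268,510). I'll go down and grip.

Request:
apply_moves([
  {"tx": -0.5, "ty": -1, "tz": 15, "twist": 0, "grip": 0.4},
  {"tx": -0.5, "ty": -1.5, "tz": 30, "twist": 0, "grip": 0.4},
  {"tx": -0.5, "ty": -1.5, "tz": 45, "twist": 0, "grip": 0.4},
  {"tx": -0.5, "ty": -1.5, "tz": 58, "twist": 0, "grip": 0.4},
  {"tx": -0.5, "ty": -1.5, "tz": 65, "twist": 0, "grip": 0.4},
])

```text
clock: 31.97
tool_pos: [0.5521, 0.2704, 0.1248]
tcp_rot: [-2.394, -2.034, 0.002]
contact_force: [-0.2, 0.4, -0.2]
gripper_width: 0.0255
```

Request:
apply_moves([
  {"tx": 0, "ty": 0, "tz": 0, "twist": 0, "grip": 0.4},
  {"tx": 0, "ty": 0, "tz": 0, "twist": 0, "grip": 0.8},
  {"tx": 0, "ty": 0, "tz": 0, "twist": 0, "grip": 1},
  {"tx": 0, "ty": 0, "tz": 0, "twist": 0, "grip": 1},
  {"tx": 0, "ty": 0, "tz": 0, "twist": 0, "grip": 1},
])

```text
clock: 32.38
tool_pos: [0.5532, 0.2707, 0.1268]
tcp_rot: [2.394, 2.033, 0.002]
contact_force: [-0.0, 0.0, 1.5]
gripper_width: 0.0067
```

Request:
apply_moves([
  {"tx": 0, "ty": 0, "tz": 0, "twist": 0, "grip": 1},
  {"tx": 0, "ty": 0, "tz": 0, "twist": 0, "grip": 1},
  {"tx": 0, "ty": 0, "tz": 0, "twist": 0, "grip": 1},
  {"tx": 0, "ty": 0, "tz": -5, "twist": 0, "grip": 1},
  {"tx": 0, "ty": 0, "tz": -12, "twist": 0, "grip": 1},
])

```text
clock: 32.8
tool_pos: [0.5516, 0.2702, 0.1372]
tcp_rot: [-2.394, -2.033, 0.004]
contact_force: [-0.0, 0.7, -1.1]
gripper_width: 0.0071
```

Request:
apply_moves([
  {"tx": 0, "ty": 0, "tz": -12, "twist": 0, "grip": 1},
  {"tx": 0, "ty": 0, "tz": -26, "twist": 0, "grip": 1},
  {"tx": 0, "ty": 0, "tz": -40, "twist": 0, "grip": 1},
  {"tx": 0, "ty": 0, "tz": -60, "twist": 0, "grip": 1},
  {"tx": 0, "ty": 0, "tz": -80, "twist": 0, "grip": 1},
])

```text
clock: 33.22
tool_pos: [0.5519, 0.2703, 0.2184]
tcp_rot: [-2.394, -2.033, 0.003]
contact_force: [0.1, 0.8, -1.0]
gripper_width: 0.0071
```

Request:
apply_moves([
  {"tx": 0, "ty": 0, "tz": -25, "twist": 0, "grip": 1},
  {"tx": 0, "ty": 0, "tz": -45, "twist": 0, "grip": 1},
  {"tx": 0, "ty": 0, "tz": -65, "twist": 0, "grip": 1},
  {"tx": 0, "ty": 0, "tz": -74, "twist": 0, "grip": 1},
  {"tx": 0, "ty": 0, "tz": -74, "twist": 0, "grip": 1},
])

```text
clock: 33.63
tool_pos: [0.5534, 0.2708, 0.295]
tcp_rot: [2.393, 2.032, 0.006]
contact_force: [0.0, -0.6, -1.0]
gripper_width: 0.0071
```

```bash
python3 - <<'E'
from h import *
s=grab("side");t=grab("top");print(rack(t))
q=fr(RK,0,.02);print(q);to(*q,.20,1.464)
crop(s,160,110,120,120,5,"o2.png");crop(t,280,150,120,90,6,"o3.png")
E
```

```text
(array([ 0.53825246, -0.26770022]), np.float64(-0.10409981432384827), [np.float64(0.10862975127169579), np.float64(0.2661607089169233)])
[ 0.54233592 -0.24861438]
t33.7 pos [0.5526 0.2705 0.2918] yaw 1.408 F [ 0.1  0.8 -2.1] w 0.0070 | tx -513.9 ty 74.0 tz 91.9 twist -0.056 |d| 527
```

View pics/o2.png

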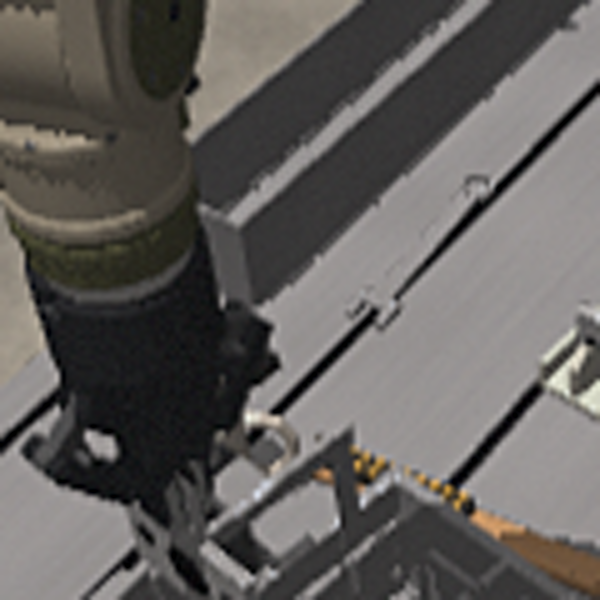

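View pics/o3.png

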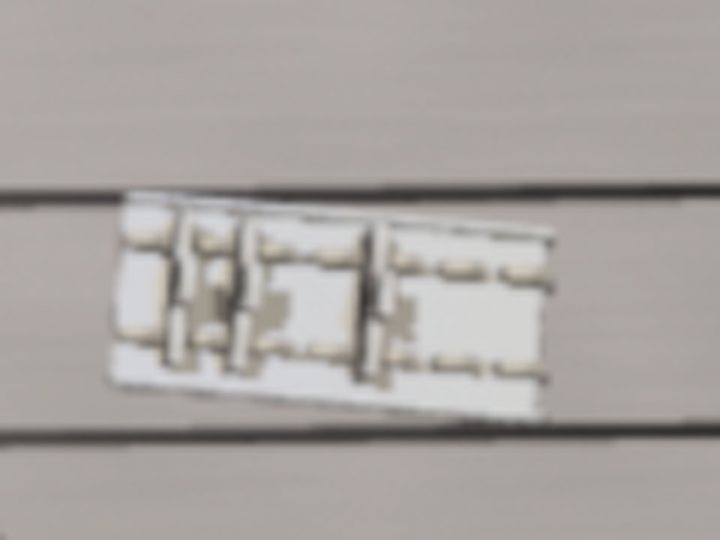

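The rack hasn't moved and both placed plates stand at (180,290) and (243,290). Plate C goes to slot −100, which has no neighbours.

Request:
apply_moves([
  {"tx": -35, "ty": 0, "tz": 0, "twist": 0, "grip": 1},
  {"tx": -75, "ty": 0, "tz": 0, "twist": 0, "grip": 1},
  {"tx": -115, "ty": 0, "tz": 0, "twist": 0, "grip": 1},
  {"tx": -155, "ty": 0, "tz": 0, "twist": 0, "grip": 1},
  {"tx": -195, "ty": 0, "tz": 0, "twist": 0, "grip": 1},
])

```text
clock: 34.15
tool_pos: [0.5194, 0.0767, 0.2903]
tcp_rot: [-2.393, -2.033, 0.003]
contact_force: [0.2, -0.1, -0.9]
gripper_width: 0.0067
```

Request:
apply_moves([
  {"tx": -38, "ty": 10, "tz": 0, "twist": -0.01, "grip": 1},
  {"tx": -76, "ty": 20, "tz": 0, "twist": -0.02, "grip": 1},
  {"tx": -116, "ty": 30, "tz": 0, "twist": -0.03, "grip": 1},
  {"tx": -156, "ty": 40, "tz": 0, "twist": -0.04, "grip": 1},
  {"tx": -196, "ty": 50, "tz": 0, "twist": -0.056, "grip": 1},
])

```text
clock: 34.57
tool_pos: [0.5375, -0.125, 0.2905]
tcp_rot: [-2.335, -2.099, 0.002]
contact_force: [0.7, 0.7, -1.1]
gripper_width: 0.0073
```

```bash
python3 - <<'E'
from h import *
q=fr(RK,0,-.10);print(q);to(*q,.20,1.464)
E
```

```text
[ 0.52952041 -0.3679281 ]
t34.6 pos [ 0.5375 -0.125   0.2905] yaw 1.465 F [ 0.7  0.7 -1.1] w 0.0073 | tx -242.4 ty 18.0 tz 90.3 twist 0.001 |d| 259
```

Request:
apply_moves([
  {"tx": -40, "ty": 4, "tz": 0, "twist": 0, "grip": 1},
  {"tx": -80, "ty": 7, "tz": 0, "twist": 0, "grip": 1},
  {"tx": -120, "ty": 10, "tz": 0, "twist": 0, "grip": 1},
  {"tx": -160, "ty": 14, "tz": 0, "twist": 0, "grip": 1},
  {"tx": -200, "ty": 18, "tz": 5, "twist": 0, "grip": 1},
])

```text
clock: 34.98
tool_pos: [0.5344, -0.3259, 0.2862]
tcp_rot: [-2.336, -2.099, 0.0]
contact_force: [1.1, 0.7, -0.2]
gripper_width: 0.0068
```

Request:
apply_moves([
  {"tx": -25, "ty": 0, "tz": 10, "twist": 0, "grip": 1},
  {"tx": -40, "ty": 0, "tz": 30, "twist": 0, "grip": 1},
  {"tx": -42, "ty": 0, "tz": 60, "twist": 0, "grip": 1},
  {"tx": -42, "ty": 0, "tz": 85, "twist": 0, "grip": 1},
  {"tx": -42, "ty": 0, "tz": 85, "twist": 0, "grip": 1},
])

```text
clock: 35.4
tool_pos: [0.5269, -0.3637, 0.1938]
tcp_rot: [-2.328, -2.089, 0.002]
contact_force: [-0.4, 1.1, -2.1]
gripper_width: 0.007
```

```bash
python3 - <<'E'
from h import *
for i in range(3): s=grab("side");
t=grab("top")
q=fr(RK,0,-.10);to(*q,.12,1.464)
crop(s,265,90,100,110,5,"o4.png");crop(t,280,150,120,90,6,"o5.png")
E
```

```text
t35.6 pos [ 0.5312 -0.3661  0.2035] yaw 1.464 F [ 0.2 -0.2 -0.9] w 0.0073 | tx -1.9 ty -1.6 tz 83.5 twist 0.000 |d| 83
```

View pics/o4.png

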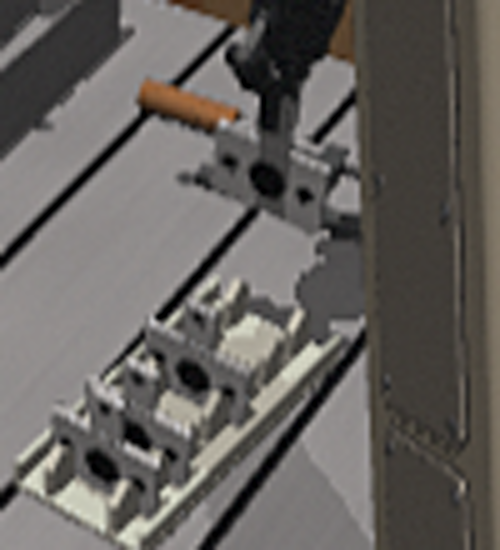

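View pics/o5.png

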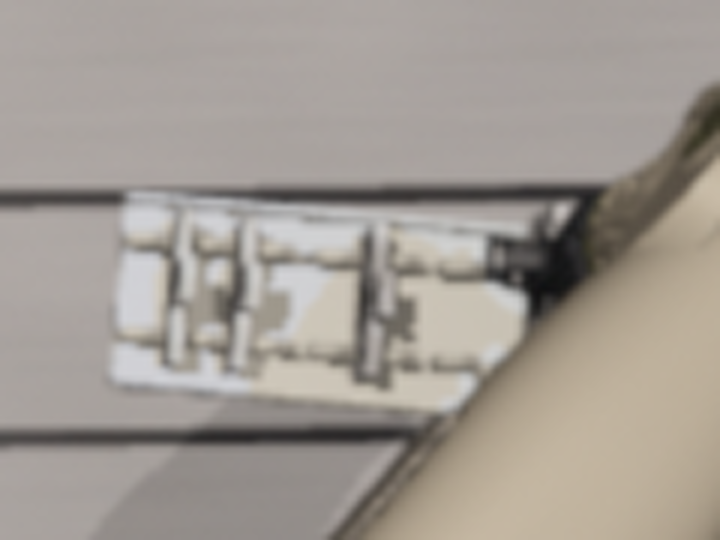

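Request:
apply_moves([
  {"tx": -2, "ty": -1.5, "tz": 20, "twist": 0, "grip": 1},
  {"tx": -2, "ty": -1.5, "tz": 45, "twist": 0, "grip": 1},
  {"tx": -2, "ty": -1.5, "tz": 70, "twist": 0, "grip": 1},
  {"tx": -2, "ty": -1.5, "tz": 85, "twist": 0, "grip": 1},
  {"tx": -2, "ty": -1.5, "tz": 85, "twist": 0, "grip": 1},
])

```text
clock: 36.02
tool_pos: [0.5283, -0.3666, 0.1152]
tcp_rot: [-2.334, -2.099, 0.001]
contact_force: [-1.0, 0.9, -1.4]
gripper_width: 0.0071
```

Request:
apply_moves([
  {"tx": 0, "ty": 0, "tz": 0, "twist": 0, "grip": 1},
  {"tx": 0, "ty": 0, "tz": 0, "twist": 0, "grip": 1},
  {"tx": 0, "ty": 0, "tz": 0, "twist": 0, "grip": 1},
  {"tx": 0, "ty": 0, "tz": 0, "twist": 0, "grip": 1},
  {"tx": 0, "ty": 0, "tz": 0, "twist": 0, "grip": 1},
])

```text
clock: 36.43
tool_pos: [0.5296, -0.3683, 0.1183]
tcp_rot: [2.335, 2.098, 0.0]
contact_force: [-0.4, 0.2, -0.4]
gripper_width: 0.0067
```

```bash
python3 - <<'E'
from h import *
s=grab("side")
q=fr(RK,0,-.10);to(*q,.078,1.464)
crop(s,295,115,50,60,10,"o6.png")
p=r.get_obs()['tool_pos'];k=dict(c=p[:2],a=-.107)
for x in(-.048,.048):
  for z in(-.045,.015): print(x,z,(proj(s,[*fr(k,x,0),p[2]+z])-[295,115])*10)
for x in(-.03,.03): print("teeth",[(proj(s,[*fr(RK,x,y),.050])-[295,115])*10 for y in(-.08,-.12)])
E
```

```text
t36.5 pos [ 0.5294 -0.3681  0.1179] yaw 1.464 F [-0.4  0.5 -0.4] w 0.0069 | tx 0.3 ty 0.1 tz 39.9 twist -0.000 |d| 40
-0.048 -0.045 [311.43233554 375.1157382 ]
-0.048 0.015 [330.26826735 256.15360418]
0.048 -0.045 [108.57570948 276.22222257]
0.048 0.015 [120.16129861 157.66541507]
teeth [array([237.80319047, 426.50774676]), array([292.80209306, 373.36669064])]
teeth [array([112.29110266, 363.6948908 ]), array([168.09198138, 312.43538666])]
```

View pics/o6.png

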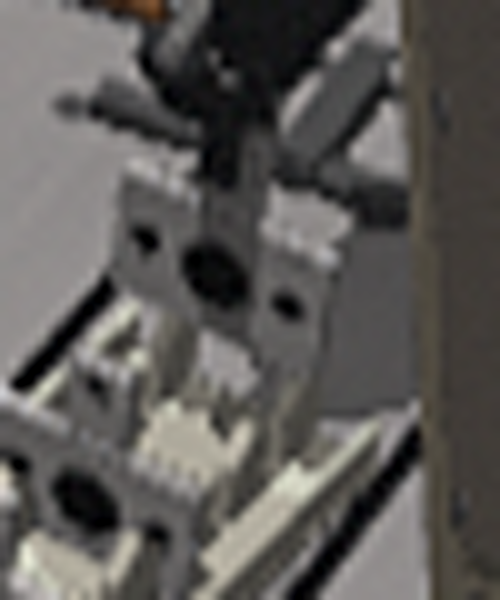

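Request:
apply_moves([
  {"tx": 0, "ty": 0, "tz": 7, "twist": 0, "grip": 1},
  {"tx": 0, "ty": 0, "tz": 15, "twist": 0, "grip": 1},
  {"tx": 0, "ty": 0, "tz": 23, "twist": 0, "grip": 1},
  {"tx": 0, "ty": 0, "tz": 31, "twist": 0, "grip": 1},
  {"tx": 0, "ty": 0, "tz": 31, "twist": 0, "grip": 1},
])

```text
clock: 36.9
tool_pos: [0.5281, -0.3676, 0.0836]
tcp_rot: [-2.336, -2.098, 0.002]
contact_force: [-0.6, -0.4, -0.7]
gripper_width: 0.0072
```

Request:
apply_moves([
  {"tx": 0, "ty": 0, "tz": 4, "twist": 0, "grip": 1},
  {"tx": 0, "ty": 0, "tz": 8, "twist": 0, "grip": 1},
  {"tx": 0, "ty": 0, "tz": 12, "twist": 0, "grip": 1},
  {"tx": 0, "ty": 0, "tz": 15, "twist": 0, "grip": 1},
  {"tx": 0, "ty": 0, "tz": 15, "twist": 0, "grip": 1},
])

```text
clock: 37.32
tool_pos: [0.5287, -0.3682, 0.0701]
tcp_rot: [2.337, 2.099, -0.001]
contact_force: [0.2, -3.9, -2.9]
gripper_width: 0.0071
```

```bash
python3 - <<'E'
from h import *
s=grab("side")
q=fr(RK,0,-.10);to(*q,.053,1.464)
crop(s,285,115,60,70,9,"o7.png")
E
```

```text
t37.4 pos [ 0.5287 -0.3682  0.0703] yaw 1.464 F [-1.  -3.9 -2.8] w 0.0071 | tx 0.4 ty 0.8 tz 17.3 twist -0.000 |d| 17
```

View pics/o7.png

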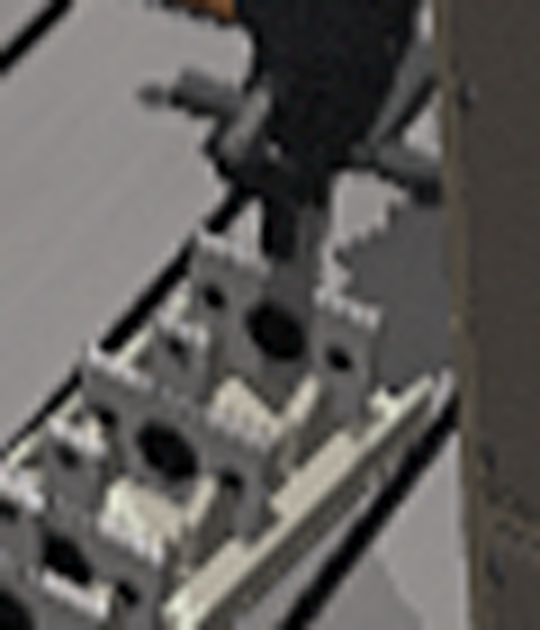

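The plate is in slot −100; its disc at (275,330) lies 80 mm beyond the dry plate's at (165,445). There's a small side push, so I'll ease 1 mm towards −y and lower on.

Request:
apply_moves([
  {"tx": -1, "ty": 0.5, "tz": 4, "twist": 0, "grip": 1},
  {"tx": -1, "ty": 0.5, "tz": 8, "twist": 0, "grip": 1},
  {"tx": -1, "ty": 0.5, "tz": 12, "twist": 0, "grip": 1},
  {"tx": -1, "ty": 0.5, "tz": 15, "twist": 0, "grip": 1},
  {"tx": -1, "ty": 0.5, "tz": 15, "twist": 0, "grip": 1},
])

```text
clock: 37.78
tool_pos: [0.5289, -0.3685, 0.0549]
tcp_rot: [-2.336, -2.099, 0.0]
contact_force: [0.5, -2.3, -2.1]
gripper_width: 0.0066
```

Request:
apply_moves([
  {"tx": 0, "ty": 0, "tz": 0.5, "twist": 0, "grip": 1},
  {"tx": 0, "ty": 0, "tz": 1, "twist": 0, "grip": 1},
  {"tx": 0, "ty": 0, "tz": 2, "twist": 0, "grip": 1},
  {"tx": 0, "ty": 0, "tz": 3, "twist": 0, "grip": 1},
  {"tx": 0, "ty": 0, "tz": 4, "twist": 0, "grip": 1},
])

```text
clock: 38.2
tool_pos: [0.5294, -0.3689, 0.053]
tcp_rot: [2.336, 2.099, 0.0]
contact_force: [-3.7, 1.5, 10.8]
gripper_width: 0.0072
```

On the floor (0.053, 11 N). I'll release, raise and back away.

Request:
apply_moves([
  {"tx": 0, "ty": 0, "tz": -2, "twist": 0, "grip": 1},
  {"tx": 0, "ty": 0, "tz": -2, "twist": 0, "grip": 0.7},
  {"tx": 0, "ty": 0, "tz": -2, "twist": 0, "grip": 0.4},
  {"tx": 0, "ty": 0, "tz": -2, "twist": 0, "grip": 0.4},
  {"tx": 0, "ty": 0, "tz": -2, "twist": 0, "grip": 0.4},
])

```text
clock: 38.62
tool_pos: [0.5294, -0.3686, 0.0538]
tcp_rot: [-2.337, -2.1, -0.0]
contact_force: [0.1, 0.8, -0.5]
gripper_width: 0.0256
```

Request:
apply_moves([
  {"tx": 0, "ty": 0, "tz": -20, "twist": 0, "grip": 0.4},
  {"tx": 0, "ty": 0, "tz": -50, "twist": 0, "grip": 0.4},
  {"tx": 0, "ty": 0, "tz": -85, "twist": 0, "grip": 0.4},
  {"tx": 0, "ty": 0, "tz": -125, "twist": 0, "grip": 0.4},
  {"tx": 0, "ty": 0, "tz": -165, "twist": 0, "grip": 0.4},
])

```text
clock: 39.03
tool_pos: [0.5289, -0.3682, 0.22]
tcp_rot: [-2.336, -2.099, -0.0]
contact_force: [1.2, -1.4, 0.3]
gripper_width: 0.0256
```

Request:
apply_moves([
  {"tx": 0, "ty": 0, "tz": -40, "twist": 0, "grip": 0.4},
  {"tx": -40, "ty": -20, "tz": -60, "twist": 0, "grip": 0.4},
  {"tx": -75, "ty": -40, "tz": -60, "twist": 0, "grip": 0.4},
  {"tx": -110, "ty": -60, "tz": -60, "twist": 0, "grip": 0.4},
  {"tx": -145, "ty": -80, "tz": -60, "twist": 0, "grip": 0.4},
])

```text
clock: 39.45
tool_pos: [0.4355, -0.5034, 0.28]
tcp_rot: [2.334, 2.1, -0.0]
contact_force: [0.6, -0.9, -0.1]
gripper_width: 0.0256
```

Request:
apply_moves([
  {"tx": 0, "ty": 0, "tz": 0, "twist": 0, "grip": 0.4},
  {"tx": 0, "ty": 0, "tz": 0, "twist": 0, "grip": 0.4},
  {"tx": 0, "ty": 0, "tz": 0, "twist": 0, "grip": 0.4},
  {"tx": 0, "ty": 0, "tz": 0, "twist": 0, "grip": 0.4},
  {"tx": 0, "ty": 0, "tz": 0, "twist": 0, "grip": 0.4},
])

```text
clock: 39.87
tool_pos: [0.437, -0.501, 0.2791]
tcp_rot: [2.335, 2.102, 0.0]
contact_force: [-0.2, -0.4, -0.5]
gripper_width: 0.0256
```

```bash
python3 - <<'E'
from h import *
s=grab("side");t=grab("top")
crop(s,160,120,190,150,4.2,"z1.png");crop(t,160,140,250,100,3.2,"z2.png");crop(t,285,160,100,70,8,"z3.png")
print(rack(t),r.get_obs()['tool_pos'])
S=P(160,120,4.2)
E
```

```text
(array([ 0.53825244, -0.26770022]), np.float64(-0.10409975918040336), [np.float64(0.10862976548130793), np.float64(0.26616070772735806)]) [ 0.43697865 -0.50110611  0.27918698]
```

View pics/z1.png

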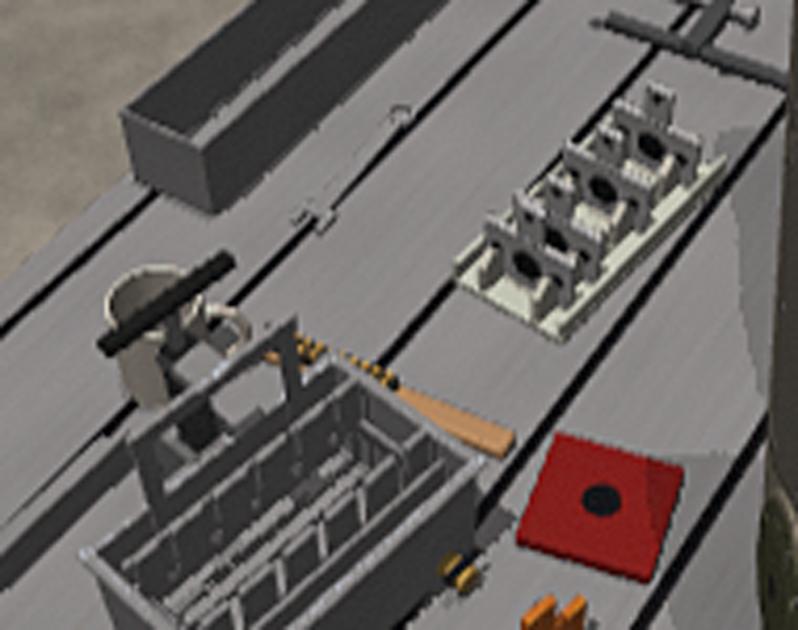

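View pics/z2.png

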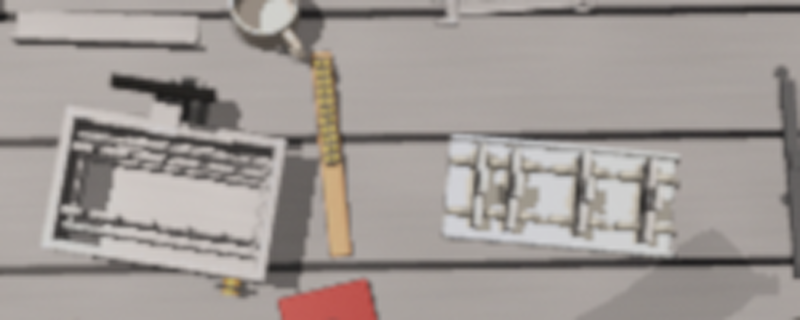

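View pics/z3.png

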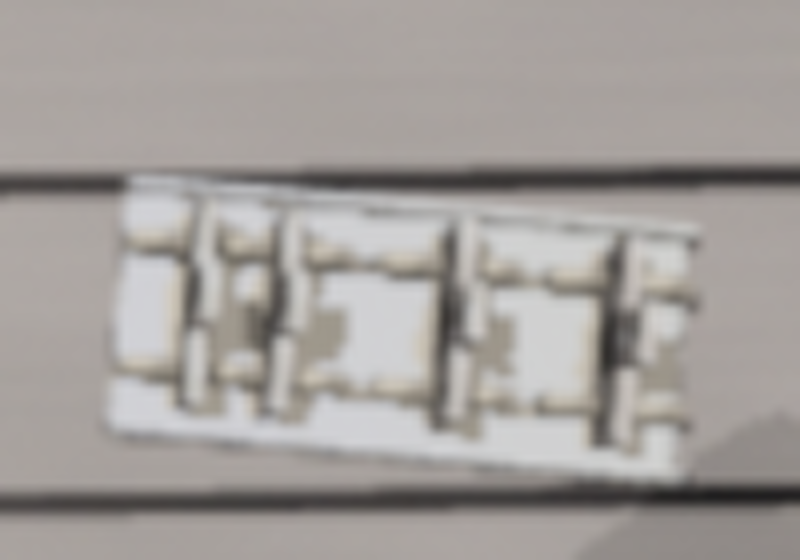

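Four plates stand upright in the rack, at (203,300), (287,310), (463,320) and (625,340) in the last crop. The dip rack is empty and still up, and the bystanders haven't moved. I'll do one numeric check, then hand in.

```bash
python3 - <<'E'
from h import *
s=grab("side");t=grab("top");T=P(285,160,8);S=P(160,120,4.2)
# shoulder ends in top view at z=.068 -> plate x extent
for a,b in[((207,200),(195,405)),((292,212),(283,415)),((466,220),(457,430)),((630,240),(622,448))]:
    A,B=[inv(RK,onz(t,*T(*p),.068)) for p in(a,b)];print("mid",((A+B)/2).round(4),"len",np.linalg.norm(A-B).round(3))
X,e=tri(t,P(160,140,3.2)(112,80),s,S(105,345));Y,e2=tri(t,P(160,140,3.2)(215,95),s,S(232,260));print("handle",X.round(3),Y.round(3))
r.hand_in();print(r.get_obs()['clock'])
E
```

```text
mid [0.0001 0.0994] len 0.096
mid [-0.0013  0.0588] len 0.095
mid [ 0.001  -0.0222] len 0.098
mid [-0.0007 -0.0992] len 0.097
handle [0.643 0.228 0.263] [0.626 0.122 0.259]
the job is handed in; nothing more can be done
the job is handed in; nothing more can be done
```

I lifted the dip rack until the pawl held it in the top notch. Then I moved its three plates into drying-rack slots +60, +100 and −100, beside the dry plate in −20, and handed the job in at about 40 s.

**Last checks**
- **Plates:** all four plates are within 1.5 mm of their slot's middle along x, and upright in both views. Each rinsed plate touched the slot floor at a reading of 0.053 m, as predicted.
- **Dip rack:** the handle still measures about 0.26 m high, so the lift is at about 0.07 m, and the dip rack is empty.
- **Drying rack and bystanders:** I measured no movement of the drying rack at any point. The bystanders in view look unmoved.

**What disagreed or failed**
- **First handle grasp:** it closed on nothing, because in the pictures the fingertips sit about 20–28 mm above the reported tool position. I corrected for that from the images, and the second grasp held.
- **Tank size:** the tank's outline measured about 5% larger than stated. The positions I took from it still agreed in both views.

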